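Pack the model-room kit: plate pile into the latched case, houses into the row tray

ROBOT

A 6-joint arm with a two-finger parallel gripper is mounted at the origin on the work surface. World frame = base frame: x ahead of the robot, y to its left, z up, the work surface at z = 0. Lengths are in mm, angles in rad, forces in N, time in s.
With the tool pointing down it reaches from about 275 to 1000 mm from the base axis. Payload 8.4 kg.
Tool frame: the origin (TCP) lies midway between the tips of the shut fingers; the grasp point (between the pads) lies 19 mm behind it; z points along the fingers, y is the line along which they close (so a half turn about z gives the same grasp; the last joint's range is limited). The gripper opens to 85 mm and grips with 20 to 120 N. Pads are 22 mm wide; open, the fingers measure 114 mm over their backs; the gripper's body (76 mm by 85 mm) begins 54 mm behind the grasp point. The pads swing forward as they close: fully open they stand 13 mm farther back than shut.
Start: joints at [-1.112, 0.353, 1.633, -0, 1.155, -0.002], TCP at [277.914, -559.814, 231.281] pointing down, gripper open.
Joint ranges: [-2.63, 2.63], [-0.92, 2.1], [0.06, 2.66], [-1.3, 4.44], [0, 2.69], [-3.02, 3.02]. Speed limits (rad/s): [2.22, 2.22, 2.79, 3.14, 3.14, 3.14].

INTERFACE

Orientations are given as [roll, pitch, yaw] about the fixed x, y, z axes, in that order (R = Rz(yaw) Ry(pitch) Rx(roll)).
In Python, from rig import monitor, imaging, r gives the robot as it stands.
- The arm moves only by the tool drive_tool, never from a script. Its argument "plan" is a list of rows, each an object of numbers: "x", "y", "z": the shift along the tool's x, y, z in units of 50 mm (1.0 is 50 mm); "ax", "ay", "az": the turn, a rotation vector about the tool's x, y, z in units of 6 degrees (1.0 is 6 degrees); "hand": the finger opening in mm, from 0 to 85.4. In form: [{"x": .., "y": .., "z": .., "ax": .., "ay": .., "az": .., "hand": ..}, ...]. A call has 1 to 8 rows; each row is the pose to reach, as a shift and turn from the pose commanded when the call began, along the tool's axes at that moment; what a row does not reach only later rows make up. A row lasts 1/10 s, in which the tool goes at most 50 mm and 8.59 degrees, less where a joint would pass 70% of its speed; a pose out of reach is approached as far as the arm can. A call with a gripper value outside its range is refused whole. The fingers move at their own pace and stop on an object; "grip_force" is the grip in N (left out, the last holds). Time passes only in rows, so rows that repeat a pose let the fingers close. It gives the time, the measured TCP pose, the force, the opening and the grip force at its end, in the units of the state.
- monitor.sense(): the state, without advancing time (a new reading comes with each control period).
- imaging.grab_frame(name): name is "side" or "top" or "wrist"; returns the picture (420x560x3 uint8, red, green, blue); there is no depth.
- imaging.camera_info(name): a dict with "mtx" (3x3 intrinsics, pixels), "R" (3x3) and "t" (3): a world point X has camera coordinates R X + t. Camera axes: x right, y down, z forward; pixel columns grow to the right and rows downward; lengths in mm; the calibration is good to about 2 mm. A picture is of the moment at which its call begins: read the wrist's pose just before it. camera_info takes no time and is no camera call; for the wrist camera it gives the pose at the moment of the call.
- r.sign_off(): hands the job in; it is judged then, once.
The state is a dict: "clock": time; "qpos": joint angles; "qvel": joint speeds; "joint_efforts": joint torques, N m; "eef_pos": TCP position; "tcp_rot": TCP orientation; "contact_force": force on the tool from outside, world axes, zero at the start; "wrist_torque": the same for the moment, N m; "opening": opening from 0.0 (shut) to 1.0 (fully open); "grasp_force": force on a finger pad.
Only numpy, scipy, OpenCV 4.12 (cv2) and the standard library are available. Lean on these libraries where they do the work, as an engineer would, in place of code of your own. Each camera call takes 0.05 s, during which the arm holds its last target. There are 200 camera calls.

TASK

Put the teaching kit away: on the wooden case slide the green keeper fully clear, then draw the orange bolt fully and push the blue cover right back, lower the whole pile of sample plates into the well - tilted, with the end next to the pushed-back cover going first, in under its edge - so that all of them lie flat in it, then close the cover fully and lock it again as it was: bolt shot fully home first, then the keeper. Also stand every model house that is there upright in the grey row tray, one to a pocket, all with their orange porch towards the tray's orange end. Leave the other models and tools on the table where they are.

Things in the scene. Friction and masses are not known exactly. Their poses are not given: they have to be found in the camera images.
- keeper (a joint): travel (m) of the keeper, the first catch: 0 = blocking the bolt, 0.055 = slid fully clear. It slides towards the near end of the case (case -x), stays where it is left, about 3 to 5 N to move. Shut, it stands right behind the bolt's tail, so the bolt cannot be drawn; from 30 mm it no longer blocks
- keeper_knob (a point): centre of the top of the keeper's green square knob (14 x 14 mm, 21 mm tall above its 10 mm steel block), top 78 mm above the table; moves with the keeper. With keeper and bolt shut it is 31 mm from the bolt's knob along the case's y, at the same case x
- bolt (a joint): travel (m) of the bolt, the second latch: 0 = shot across the cover's path, 0.034 = fully drawn. It slides sideways, along case +y, stays where it is left, about 3 to 5 N; blocked by the keeper when that is shut; it blocks the cover until drawn 30 mm or more
- bolt_knob (a point): centre of the top of the bolt's orange square knob (14 x 14 mm, 24 mm tall above the 7 mm steel blade), top 78 mm above the table; moves with the bolt
- cover (a joint): travel (m) of the blue sliding cover (118 x 80 x 5 mm): 0 = closed over the well, 0.103 = at its stop, slid to case -x onto the deck; stays where left, about 3 to 5 N. Underside 33 mm above the well's floor. Even fully back its edge overhangs the near (-x) end of the well by 9 mm, so a pile does not go in level: its near end must go first, tilted down, under that edge
- cover_knob (a point): centre of the top of the white square knob in the middle of the cover (16 x 16 mm, 24 mm tall), top 76 mm above the table; right above the middle of the well when the cover is closed; moves with the cover
- case: wooden case, fixed. Origin under the middle of its well, at table height; x along the well, away from the deck; y towards the wing with the catches, z up. Deck 45 mm high, 104 mm wide, at x -170 to -60 mm; wing of the same height at x -138 to -60, y 52 to 130 mm. Knobs when shut: keeper (-71, 79), bolt (-71, 48), cover (0, 0) mm
- well (a point): middle of the well's floor, 14 mm above the table, axes as the case's. Well 106 mm long (x), 64 mm wide. End walls 7 mm thick, 104 mm wide; height above floor: near (-x) 31 mm, far 18 mm. Sides: cheeks 6 mm thick, 32 mm high over the floor, only at the corners (28 to 53 mm from the middle); the 56 mm gap between is open for fingers down to a base 8 mm below the floor, out to 52 mm each side
- plate1: sample plate, 100 x 60 x 6 mm, about 40 g, plywood, at the bottom of the pile. Origin at the centre of its underside, x along its length, y across, z up. The plates start as one neat pile on the table, edges flush
- plate2: sample plate, 100 x 60 x 6 mm, about 40 g, red plastic, second from below. Origin at the centre of its underside, x along its length, y across, z up. The plates start as one neat pile on the table, edges flush
- plate3: sample plate, 100 x 60 x 6 mm, about 40 g, light grey laminate, third. Origin at the centre of its underside, x along its length, y across, z up. The plates start as one neat pile on the table, edges flush
- plate4: sample plate, 100 x 60 x 6 mm, about 40 g, brown cork, on top. Origin at the centre of its underside, x along its length, y across, z up. The plates start as one neat pile on the table, edges flush
- house1: model house: white walls 40 x 40 mm, 36 mm high, straight on both y sides; blue gable roof with ridge along x, 56 mm high; orange porch 10 x 20 x 18 mm on its -x face (the house reaches from x -30 to +20 mm). About 60 g. Origin at the centre of the underside of the 40 x 40 mm walls, z up. Stands upright on the table, turned any way; number 2 to 3, absent ones give None
- house2: model house: white walls 40 x 40 mm, 36 mm high, straight on both y sides; blue gable roof with ridge along x, 56 mm high; orange porch 10 x 20 x 18 mm on its -x face (the house reaches from x -30 to +20 mm). About 60 g. Origin at the centre of the underside of the 40 x 40 mm walls, z up. Stands upright on the table, turned any way; number 2 to 3, absent ones give None
- house3: model house: white walls 40 x 40 mm, 36 mm high, straight on both y sides; blue gable roof with ridge along x, 56 mm high; orange porch 10 x 20 x 18 mm on its -x face (the house reaches from x -30 to +20 mm). About 60 g. Origin at the centre of the underside of the 40 x 40 mm walls, z up. Stands upright on the table, turned any way; number 2 to 3, absent ones give None
- tray_end (a point): middle of the top of the orange bar (22 x 62 mm, 12 mm high) at one end of the grey row tray; the tray is fixed, 198 x 62 mm without the bar, 12 mm high. x points from the orange end along the row, z up. Three pockets in a row along x, floor 4 mm above the table, walls 6 mm thick and 8 mm high above the floor
- pocket1 (a point): place on the floor of pocket 1 (pocket 1 is next to the orange bar) where the origin of a rightly turned house belongs, axes as the tray's. The pocket reaches from -34 to +24 mm in x and -25 to +25 mm in y about this point; pocket spacing 64 mm. A house stands right here with its own x along this x
- pocket2 (a point): place on the floor of pocket 2 (pocket 1 is next to the orange bar) where the origin of a rightly turned house belongs, axes as the tray's. The pocket reaches from -34 to +24 mm in x and -25 to +25 mm in y about this point; pocket spacing 64 mm. A house stands right here with its own x along this x
- pocket3 (a point): place on the floor of pocket 3 (pocket 1 is next to the orange bar) where the origin of a rightly turned house belongs, axes as the tray's. The pocket reaches from -34 to +24 mm in x and -25 to +25 mm in y about this point; pocket spacing 64 mm. A house stands right here with its own x along this x
- tower: bystander: white model tower with blue and green floors, 54 x 54 x 130 mm, origin under its middle
- dome: bystander: round white model pavilion with an amber dome, 70 mm across, 74 mm high, origin under its middle
- glue: bystander: small glue bottle, 36 mm across, 100 mm high, origin under its middle
- pencup: bystander: black pencil cup, 72 mm across, 90 mm high, origin under its middle
- tape: bystander: yellow roll of tape lying flat, 84 mm across, 18 mm high, origin under its middle
There are look-alikes about, which are no part of the job. There is more than one size of the plate4; the job needs the larger.

How it is judged (in metres and radians):
On the way, in this order (a step that is already met when the one before it is completed fails the run):
1. the keeper is slid clear (value of joint keeper above 0.029 m), for 0.1 s.
2. the bolt is drawn (value of joint bolt above 0.0295 m), for 0.1 s.
3. the cover is pushed right back (value of joint cover above 0.092 m), for 0.1 s.
4. all the plates lie flat in the well, released (x of plate1 in the frame of well between -0.008 and 0.008 m and y of plate1 in the frame of well between -0.007 and 0.007 m and z of plate1 in the frame of well between -0.004 and 0.0225 m and angle between the x axis of each of plate1, plate2, plate3, plate4 and the x axis of well, either way round below 0.12 rad and angle between the z axis of each of plate1, plate2, plate3, plate4 and the z axis of well, either way round below 0.06 rad and linear speed of each of plate1, plate2, plate3, plate4 below 0.02 m/s and x of plate2 in the frame of well between -0.008 and 0.008 m and y of plate2 in the frame of well between -0.007 and 0.007 m and z of plate2 in the frame of well between -0.004 and 0.0225 m and x of plate3 in the frame of well between -0.008 and 0.008 m and y of plate3 in the frame of well between -0.007 and 0.007 m and z of plate3 in the frame of well between -0.004 and 0.0225 m and x of plate4 in the frame of well between -0.008 and 0.008 m and y of plate4 in the frame of well between -0.007 and 0.007 m and z of plate4 in the frame of well between -0.004 and 0.0225 m and contact force between the fingers and plate1 below 0.1 N and contact force between the fingers and plate2 below 0.1 N and contact force between the fingers and plate3 below 0.1 N and contact force between the fingers and plate4 below 0.1 N), for 0.2 s.
5. the cover is closed again (value of joint cover below 0.006 m), for 0.2 s.
6. the bolt is shot home again (value of joint bolt below 0.006 m), for 0.1 s.
7. the keeper is back behind the bolt (value of joint keeper below 0.01 m), for 0.1 s.
At the end, for the whole second after the job is handed in: Plates at rest in the well, 8 mm (along) and 7 mm (across) off its middle, 0.12 rad of its direction, flat to 0.06 rad; cover and bolt within 6 mm, keeper within 10 mm of shut; each house upright (0.1 rad), at rest in a pocket, origin within 12 mm of its place, porch to the orange end (0.3 rad) (x of plate1 in the frame of well between -0.008 and 0.008 m and y of plate1 in the frame of well between -0.007 and 0.007 m and z of plate1 in the frame of well between -0.004 and 0.0225 m and angle between the x axis of each of plate1, plate2, plate3, plate4 and the x axis of well, either way round below 0.12 rad and angle between the z axis of each of plate1, plate2, plate3, plate4 and the z axis of well, either way round below 0.06 rad and linear speed of each of plate1, plate2, plate3, plate4, house1, house2, house3 below 0.02 m/s and x of plate2 in the frame of well between -0.008 and 0.008 m and y of plate2 in the frame of well between -0.007 and 0.007 m and z of plate2 in the frame of well between -0.004 and 0.0225 m and x of plate3 in the frame of well between -0.008 and 0.008 m and y of plate3 in the frame of well between -0.007 and 0.007 m and z of plate3 in the frame of well between -0.004 and 0.0225 m and x of plate4 in the frame of well between -0.008 and 0.008 m and y of plate4 in the frame of well between -0.007 and 0.007 m and z of plate4 in the frame of well between -0.004 and 0.0225 m and value of joint each of cover, bolt below 0.006 m and value of joint keeper below 0.01 m and ((horizontal distance between house1 and pocket1 below 0.012 m and z of house1 in the frame of pocket1 below 0.005 m) or (horizontal distance between house1 and pocket2 below 0.012 m and z of house1 in the frame of pocket2 below 0.005 m) or (horizontal distance between house1 and pocket3 below 0.012 m and z of house1 in the frame of pocket3 below 0.005 m)) and x of tray_end in the frame of house1 below -0.02 m and angle between the x axis of each of house1, house2, house3 and the x axis of tray_end, either way round below 0.3 rad and angle between each of house1, house2, house3's own z axis and vertical below 0.1 rad and ((horizontal distance between house2 and pocket1 below 0.012 m and z of house2 in the frame of pocket1 below 0.005 m) or (horizontal distance between house2 and pocket2 below 0.012 m and z of house2 in the frame of pocket2 below 0.005 m) or (horizontal distance between house2 and pocket3 below 0.012 m and z of house2 in the frame of pocket3 below 0.005 m)) and x of tray_end in the frame of house2 below -0.02 m and ((horizontal distance between house3 and pocket1 below 0.012 m and z of house3 in the frame of pocket1 below 0.005 m) or (horizontal distance between house3 and pocket2 below 0.012 m and z of house3 in the frame of pocket2 below 0.005 m) or (horizontal distance between house3 and pocket3 below 0.012 m and z of house3 in the frame of pocket3 below 0.005 m)) and x of tray_end in the frame of house3 below -0.02 m); the robot touches nothing.
It fails at once if the tower is moved more than 40 mm or knocked over (distance of tower from where it was at the start of the episode above 0.04 m or angle between tower's own z axis and vertical above 0.5 rad).
It fails at once if the dome is moved more than 40 mm or knocked over (distance of dome from where it was at the start of the episode above 0.04 m or angle between dome's own z axis and vertical above 0.5 rad).
It fails at once if the glue is moved more than 40 mm or knocked over (distance of glue from where it was at the start of the episode above 0.04 m or angle between glue's own z axis and vertical above 0.5 rad).
It fails at once if the pencup is moved more than 40 mm or knocked over (distance of pencup from where it was at the start of the episode above 0.04 m or angle between pencup's own z axis and vertical above 0.5 rad).
It fails at once if the tape is moved more than 40 mm or knocked over (distance of tape from where it was at the start of the episode above 0.04 m or angle between tape's own z axis and vertical above 0.5 rad).
Of house1, house2, house3 only 2 to 3 are there at a start; the rules pass over those that are not, and their reading is None.
At some moment in a run one of house1, house2, house3 may be knocked a few centimetres aside while the robot is not near it.
It also fails if it takes over 210 s, if anything falls off the work surface, if the arm or the gripper's body presses on something with over 40 N, if the wrist force passes 120 N, or if a joint passes its speed limit or range.

## Working session

There is one attempt and no reset: what is moved stays moved. The work goes in short steps, Python scripts to look and compute and a tool call to move; the robot and the scene stay as the last step left them, time stands still between calls to the robot, and variables do not carry over. Pictures are saved under pics/ and viewed, at most 14 in all, crops included, and the job is handed in when it is done.

Besides the shell and the picture viewer there is one more tool, called after ">>>" by a JSON object that holds its "api" and its "payload", one argument or row to a line. drive_tool: Moves the arm, as the interface text tells. Its arguments: {"type":"object","properties":{"plan":{"type":"array","items":{"type":"object","properties":{"x":{"type":"number"},"y":{"type":"number"},"z":{"type":"number"},"ax":{"type":"number"},"ay":{"type":"number"},"az":{"type":"number"},"hand":{"type":"number"}}}},"grip_force":{"type":"number"}},"required":["plan"]}

```bash
ls; mkdir -p pics
python3 - <<'E'
from rig import monitor, imaging, r
import cv2
print(monitor.sense())
for n in ("top","side"):
    c=imaging.camera_info(n);print(n,c)
    cv2.imwrite(f"pics/{n}0.png",cv2.resize(imaging.grab_frame(n)[:,:,::-1],(800,600),interpolation=cv2.INTER_CUBIC))
print(imaging.camera_info("wrist"))
E
```

```text
pics
{'clock': 0.0, 'qpos': array([-1.11240085e+00,  3.53629471e-01,  1.63414584e+00, -2.04931599e-05,
        1.15524594e+00, -2.42665491e-03]), 'qvel': array([ 0.00351674, -0.00073965,  0.00045355, -0.00117263,  0.0007653 ,
       -0.00083618]), 'joint_efforts': array([ 4.17304967e-03, -6.05240965e+01, -3.42065227e+01,  4.14094284e-04,
        9.32064140e-03, -2.96736425e-05]), 'eef_pos': array([ 277.68696269, -559.36841257,  230.56836227]), 'tcp_rot': array([-3.14016402e+00,  1.52704792e-05,  4.60830430e-01]), 'contact_force': array([ 0.44832323, -0.42769297,  1.11047317]), 'wrist_torque': array([-0.00197737,  0.02589086, -0.00466711]), 'grasp_force': 0.0, 'opening': 0.999693053612409}
top {'mtx': array([[501.39433904,   0.        , 276.46897625],
       [  0.        , 501.39433904, 213.77581088],
       [  0.        ,   0.        ,   1.        ]]), 'R': array([[ 6.98682195e-02, -9.97556112e-01,  4.84459270e-04],
       [-9.69197843e-01, -6.79969813e-02, -2.36710694e-01],
       [ 2.36165141e-01,  1.60690178e-02, -9.71580060e-01]]), 't': array([-104.3716401 ,  574.62208005, 1238.02211055])}
side {'mtx': array([[431.85479772,   0.        , 286.09955716],
       [  0.        , 431.85479772, 210.02738851],
       [  0.        ,   0.        ,   1.        ]]), 'R': array([[-0.92777191, -0.37282289, -0.01556825],
       [-0.17515913,  0.47196495, -0.86404188],
       [ 0.32948226, -0.79890687, -0.50317915]]), 't': array([506.65246693, 209.55071338, 845.53084079])}
{'mtx': array([[314.04028371,   0.        , 281.01826333],
       [  0.        , 314.04028371, 210.65466148],
       [  0.        ,   0.        ,   1.        ]]), 'R': array([[ 0.44481805, -0.89561682, -0.00272123],
       [-0.86054014, -0.42823493,  0.27583603],
       [-0.24820871, -0.12035512, -0.96120085]]), 't': array([-623.53498127,  -36.19167102,  377.54976925])}
```

View pics/top0.png

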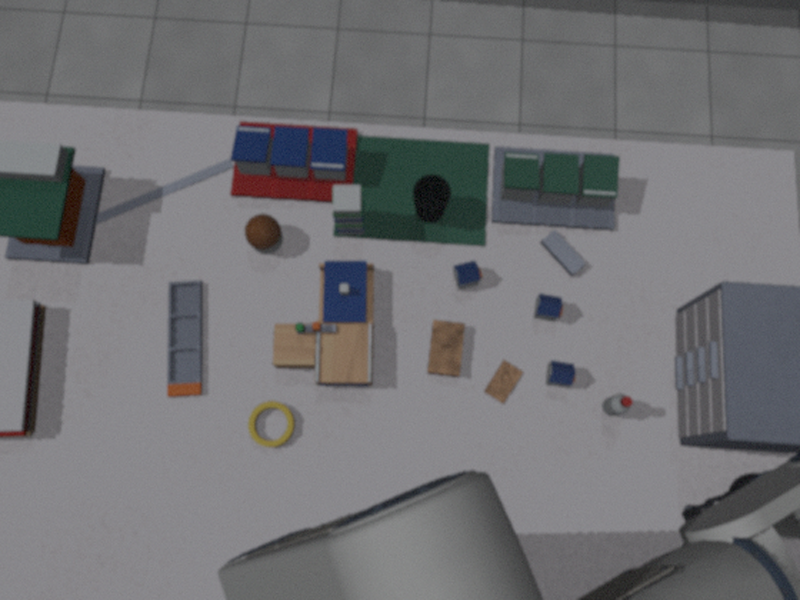

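View pics/side0.png

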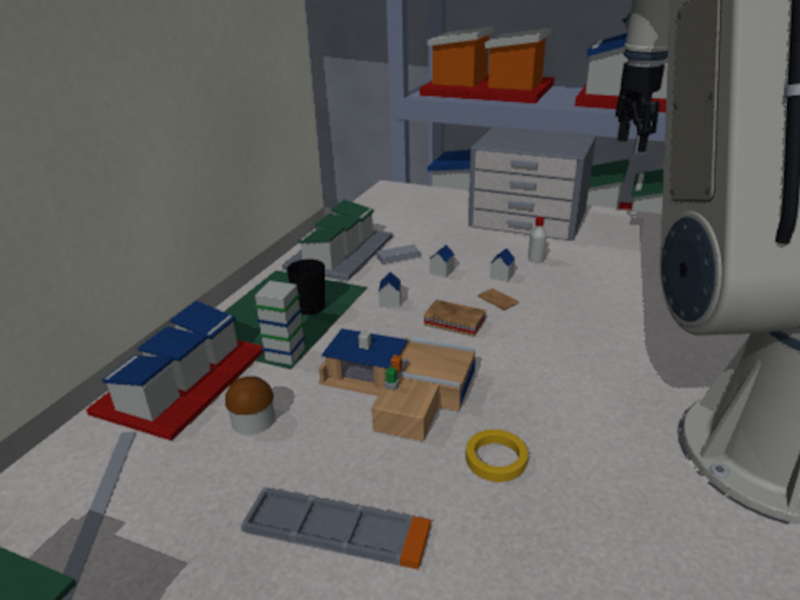

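The top view (800 px scale) shows these things:
- **Case:** keeper green at (300,327), bolt orange at (317,326), cover knob white at (344,288).
- **Plates:** the cork-topped pile is at (446,348). The single small cork sheet at (504,381) is a look-alike.
- **Houses:** (468,273), (548,307) and (560,373). The blue and green roofs on the red and grey bases at the back are look-alikes.
- **Tray:** (185,338), with its orange end at (185,390). The grey thing at (563,252) is a look-alike.

The pile is clearly layered in the side view at (455,317), so I choose that one. Next I take coarse positions.

```bash
cat > h.py <<'E'
from rig import monitor, imaging, r
import numpy as np, cv2
from scipy.spatial.transform import Rotation as Ro
def cast(c,u,v,z):
    d=c["R"].T@np.linalg.solve(c["mtx"],[u,v,1.]); o=-c["R"].T@c["t"]
    return o+d*(z-o[2])/d[2]
def proj(c,X):
    p=c["mtx"]@(c["R"]@np.asarray(X,float)+c["t"]); return p[:2]/p[2]
def blobs(img,lo,hi,amin=8,roi=None):
    hsv=cv2.cvtColor(img,cv2.COLOR_RGB2HSV); m=cv2.inRange(hsv,np.array(lo),np.array(hi))
    if roi: k=np.zeros_like(m);k[roi[1]:roi[3],roi[0]:roi[2]]=1;m=m*k
    n,l,s,c=cv2.connectedComponentsWithStats(m)
    return [(c[i],s[i,4],l==i) for i in range(1,n) if s[i,4]>=amin]
def rect(mask):
    cn=max(cv2.findContours(mask.astype(np.uint8),0,1)[0],key=len); return cv2.minAreaRect(cn)
def pose():
    s=monitor.sense(); return np.array(s["eef_pos"]),Ro.from_euler("xyz",s["tcp_rot"])
def rel(p,yaw,tilt=0,frm=None):
    """units of a row to reach p with tool down at yaw (tilt about tool y)"""
    p0,R0=frm or pose(); R1=Ro.from_euler("xyz",[np.pi,0,yaw])*Ro.from_rotvec([0,tilt,0])
    d=R0.inv().apply(np.array(p,float)-p0)/50; a=np.degrees((R0.inv()*R1).as_rotvec())/6
    print("shift",d.round(3),"turn",a.round(3)); return (np.array(p,float),R1)
BLUE=((105,110,30),(130,255,255)); ORANGE=((5,150,90),(14,255,255)); GREEN=((50,90,30),(85,255,255)); CORK=((8,60,40),(20,190,255));
E
python3 - <<'E'
from h import *
im=imaging.grab_frame("top"); c=imaging.camera_info("top"); k=.7
hsv=cv2.cvtColor(im,cv2.COLOR_RGB2HSV)
for n,(u,v) in dict(keeper=(300,327),bolt=(317,326),knob=(344,288),cork=(446,348),roof=(560,373),obar=(185,390),cov=(344,310)).items(): print(n,hsv[int(v*k),int(u*k)],cast(c,u*k,v*k,{'keeper':78,'bolt':78,'knob':76,'cork':24,'roof':50,'obar':12,'cov':52}[n]).round(0))
for n,m,z,roi in (("blue",BLUE,50,(180,170,420,280)),("orange",ORANGE,50,(100,170,420,300)),("green",GREEN,78,(190,210,235,250)),("cork",CORK,24,(290,215,370,290))):
    for b in blobs(im,*m,roi=roi): rr=rect(b[2]); print(n,b[1],b[0].round(1),cast(c,*b[0],z).round(0),[x for x in rr[1]],rr[2])
w=imaging.camera_info("wrist");print("wristcam pos",-w["R"].T@w["t"],"axis",w["R"][2]); p,R=pose(); print("cam in tool",R.inv().apply(-w["R"].T@w["t"]-p),R.inv().apply(w["R"][2]))
E
```

```text
keeper [ 67 125  96] [526. 103.  78.]
bolt [ 10 169 130] [530.  73.  78.]
knob [108   9 139] [605.  31.  76.]
cork [14 91 92] [ 517. -164.   24.]
roof [111 113  79] [ 480. -371.   50.]
obar [ 11 178 132] [406. 314.  12.]
cov [111 176  87] [569.  30.  52.]
blue 1081 [241.2 204.2] [605.  32.  50.] [40.0, 28.0] 90.0
blue 151 [327.2 190.8] [ 658. -195.   50.] [12.14810562133789, 12.907363891601562] 77.47119140625
blue 153 [384.4 214.1] [ 604. -348.   50.] [13.339458465576172, 11.64171028137207] 14.03624439239502
blue 163 [393.2 261.3] [ 480. -374.   50.] [14.79590892791748, 12.329923629760742] 9.462322235107422
orange 15 [221.4 228.4] [536.  78.  50.] [3.0, 3.0] 90.0
orange 140 [128.7 272.3] [404. 305.  50.] [6.424963474273682, 21.333375930786133] 86.42366790771484
green 16 [209.4 228.8] [527. 105.  78.] [4.0, 3.0] 90.0
cork 774 [312.  243.5] [ 517. -163.   24.] [21.519691467285156, 36.150245666503906] 6.115503787994385
cork 379 [352.2 266.8] [ 462. -272.   24.] [15.263374328613281, 25.210290908813477] 30.963754653930664
wristcam pos [ 339.94491478 -528.54450569  371.28122755] axis [-0.2481301  -0.12051446 -0.96120119]
cam in tool [  69.46038947   -0.21082637 -140.5469872 ] [-0.2758504  -0.00136149  0.96119962]
```

Run:
```python
from h import *
rel((565,55,190),1.6)
```

```text
shift [10.61  -8.452  0.824] turn [-9.0000e-03 -6.0000e-03 -1.0879e+01]
```

>>> {"api": "drive_tool", "payload": {
  "plan": [
    {"x": 0.7,"y": -0.6,"z": 0,"az": -0.8},
    {"x": 1.5,"y": -1.2,"z": 0,"az": -1.6},
    {"x": 2.2,"y": -1.8,"z": 0,"az": -2.4},
    {"x": 3,"y": -2.4,"z": 0.1,"az": -3.2},
    {"x": 3.7,"y": -3,"z": 0.2,"az": -4},
    {"x": 4.4,"y": -3.6,"z": 0.3,"az": -4.8},
    {"x": 5.2,"y": -4.2,"z": 0.4,"az": -5.6},
    {"x": 5.3,"y": -4.2,"z": 0.4,"az": -5.6}
  ]
}}

```text
invalid input
```

Run:
```python
from h import *
print(pose()[0]); rel((565,55,190),1.6)
```

```text
[ 277.75786041 -559.48423278  230.73319548]
shift [10.61  -8.452  0.824] turn [-9.0000e-03 -6.0000e-03 -1.0879e+01]
```

>>> {"api": "drive_tool", "payload": {
  "plan": [
    {"x": 0.7,"y": -0.6,"z": 0,"ax": 0,"ay": 0,"az": -0.8,"hand": 85},
    {"x": 1.5,"y": -1.2,"z": 0,"ax": 0,"ay": 0,"az": -1.6,"hand": 85},
    {"x": 2.2,"y": -1.8,"z": 0,"ax": 0,"ay": 0,"az": -2.4,"hand": 85},
    {"x": 3,"y": -2.4,"z": 0.1,"ax": 0,"ay": 0,"az": -3.2,"hand": 85},
    {"x": 3.7,"y": -3,"z": 0.2,"ax": 0,"ay": 0,"az": -4,"hand": 85},
    {"x": 4.4,"y": -3.6,"z": 0.3,"ax": 0,"ay": 0,"az": -4.8,"hand": 85},
    {"x": 5.2,"y": -4.2,"z": 0.4,"ax": 0,"ay": 0,"az": -5.6,"hand": 85},
    {"x": 5.3,"y": -4.2,"z": 0.4,"ax": 0,"ay": 0,"az": -5.6,"hand": 85}
  ]
}}

```text
clock: 0.95
eef_pos: [422.7, -249.3, 210.6]
tcp_rot: [-3.14, -0.001, 1.054]
contact_force: [-0.7, -0.5, 0.9]
opening: 0.994
grasp_force: 0.0
```

Run:
```python
from h import *
print(pose()[0]); rel((565,55,190),1.6)
```

```text
[ 422.73097267 -249.29468973  210.55792486]
shift [ 6.696 -0.534  0.422] turn [-0.014 -0.018 -5.217]
```

>>> {"api": "drive_tool", "payload": {
  "plan": [
    {"x": 0.9,"y": -0.1,"z": 0.1,"ax": 0,"ay": 0,"az": -0.8,"hand": 85},
    {"x": 1.8,"y": -0.2,"z": 0.1,"ax": 0,"ay": 0,"az": -1.6,"hand": 85},
    {"x": 2.7,"y": -0.2,"z": 0.2,"ax": 0,"ay": 0,"az": -2.4,"hand": 85},
    {"x": 3.7,"y": -0.3,"z": 0.2,"ax": 0,"ay": 0,"az": -3.2,"hand": 85},
    {"x": 4.7,"y": -0.4,"z": 0.3,"ax": 0,"ay": 0,"az": -4,"hand": 85},
    {"x": 5.6,"y": -0.5,"z": 0.4,"ax": 0,"ay": 0,"az": -4.8,"hand": 85},
    {"x": 6.5,"y": -0.53,"z": 0.42,"ax": 0,"ay": 0,"az": -5.22,"hand": 85},
    {"x": 6.7,"y": -0.53,"z": 0.42,"ax": 0,"ay": 0,"az": -5.22,"hand": 85}
  ]
}}

```text
clock: 1.75
eef_pos: [568.3, 52.7, 190.0]
tcp_rot: [3.141, -0.001, 1.597]
contact_force: [-0.6, -0.2, 0.1]
opening: 0.992
grasp_force: 0.0
```

Run:
```python
from h import *
print(pose()[0]); 
for _ in range(2): c=imaging.camera_info("wrist");im=imaging.grab_frame("wrist")
c=imaging.camera_info("wrist"); np.save("c1.npy",c,allow_pickle=True); cv2.imwrite("im1.png",im[:,:,::-1])
cv2.imwrite("pics/w1.png",cv2.resize(im[:,:,::-1],(800,600),interpolation=cv2.INTER_CUBIC))
for n,p in (("keeper",(527,105,78)),("bolt",(532,73,78)),("knob",(605,31,76))): print(n,proj(c,p)*800/560)
```

```text
[568.26216397  52.73247061 190.01073715]
keeper [332.65476511 199.88275393]
bolt [342.41832062 257.57671768]
knob [465.25970451 329.04491925]
```

View pics/w1.png

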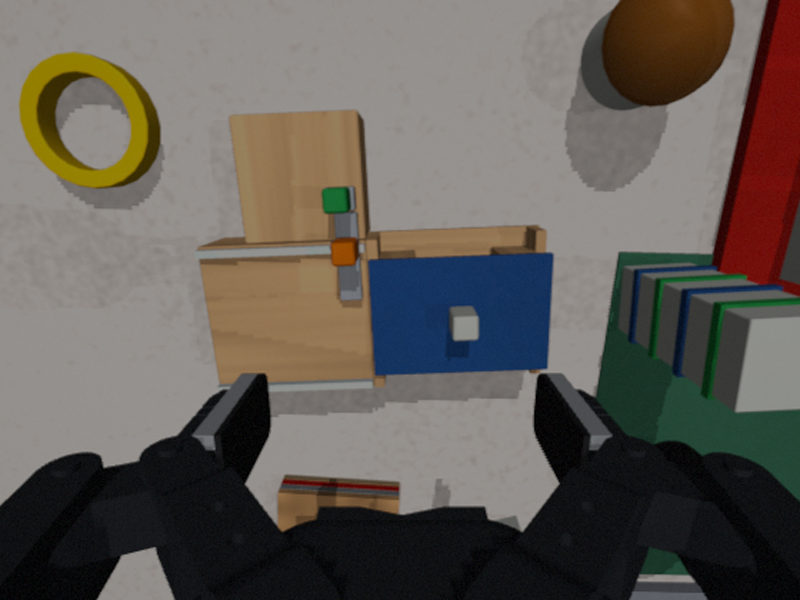

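The wrist view (800 px scale) shows the keeper top at (336,200), bolt (343,252), cover knob (463,323), and the blue cover outline. I'll fit the case pose from these.

```bash
cat >> h.py <<'E'
def wrect(c,mask,z):
    cn=max(cv2.findContours(mask.astype(np.uint8),0,cv2.CHAIN_APPROX_NONE)[0],key=len)[:,0,:]
    P=np.array([cast(c,u,v,z)[:2] for u,v in cn],np.float32); (ctr,sz,a)=cv2.minAreaRect(P); return np.array(ctr),sz,a
E
python3 - <<'E'
from h import *
c=np.load("c1.npy",allow_pickle=True).item(); im=cv2.imread("im1.png")[:,:,::-1].copy()
hsv=cv2.cvtColor(im,cv2.COLOR_RGB2HSV)
for u,v in ((336,200),(343,250),(343,262),(463,318),(463,338),(420,280)): print(hsv[int(v*.7),int(u*.7)])
for n,m,z,roi in (("green",((50,90,30),(85,255,255)),78,(210,120,260,155)),("orange",((3,150,90),(16,255,255)),78,(215,155,270,195)),("blue",BLUE,52,(240,150,420,280)),("white",((0,0,100),(180,60,255)),76,(300,205,345,250))):
    for b in blobs(im,*m,roi=roi,amin=60): print(n,b[1],b[0].round(1),cast(c,*b[0],z).round(1),wrect(c,b[2],z))
E
```

```text
[ 70 209 105]
[ 15 248 151]
[ 15 248 148]
[ 38   7 142]
[ 40  11 143]
[108 205  96]
green 323 [235.  139.7] [528.7 105.2  78. ] (array([528.64221191, 105.31383514]), (14.456466674804688, 13.043696403503418), 1.4126296043395996)
orange 306 [239.9 176.2] [532.2  76.4  78. ] (array([532.24157715,  76.09912872]), (15.860074043273926, 13.060298919677734), 89.75713348388672)
blue 9509 [322.2 218.7] [604.8  34.   52. ] (array([604.83782959,  31.81568146]), (115.58638763427734, 79.03612518310547), 3.7588820457458496)
white 309 [325.6 228.8] [604.8  32.4  76. ] (array([604.79327393,  32.58286285]), (14.651124954223633, 15.77385425567627), 3.2112786769866943)
```

Run:
```python
from h import *
f=rel((529,106,110),1.631)
f=rel((529,106,61),1.631,frm=f)
```

```text
shift [ 1.131 -0.731  1.599] turn [-0.003  0.001 -0.342]
shift [ 0.   -0.    0.98] turn [0. 0. 0.]
```

>>> {"api": "drive_tool", "payload": {
  "plan": [
    {"x": 0.6,"y": -0.4,"z": 0.7,"ax": 0,"ay": 0,"az": -0.34,"hand": 40},
    {"x": 1.13,"y": -0.73,"z": 1.4,"ax": 0,"ay": 0,"az": -0.34,"hand": 40},
    {"x": 1.13,"y": -0.73,"z": 1.6,"ax": 0,"ay": 0,"az": -0.34,"hand": 40},
    {"x": 1.13,"y": -0.73,"z": 1.6,"ax": 0,"ay": 0,"az": -0.34,"hand": 40},
    {"x": 1.13,"y": -0.73,"z": 2.1,"ax": 0,"ay": 0,"az": -0.34,"hand": 40},
    {"x": 1.13,"y": -0.73,"z": 2.58,"ax": 0,"ay": 0,"az": -0.34,"hand": 40},
    {"x": 1.13,"y": -0.73,"z": 2.58,"ax": 0,"ay": 0,"az": -0.34,"hand": 30},
    {"x": 1.13,"y": -0.73,"z": 2.58,"ax": 0,"ay": 0,"az": -0.34,"hand": 30}
  ],
  "grip_force": 20
}}

```text
clock: 2.65
eef_pos: [529.6, 104.0, 62.4]
tcp_rot: [3.141, 0.0, 1.628]
contact_force: [0.2, -0.3, 0.2]
opening: 0.354
grasp_force: 0.0
```

>>> {"api": "drive_tool", "payload": {
  "plan": [
    {"x": 0,"y": 0,"z": 0,"ax": 0,"ay": 0,"az": 0,"hand": 20},
    {"x": 0,"y": 0,"z": 0,"ax": 0,"ay": 0,"az": 0,"hand": 12},
    {"x": 0,"y": 0,"z": 0,"ax": 0,"ay": 0,"az": 0,"hand": 12},
    {"x": 0,"y": 0,"z": 0,"ax": 0,"ay": 0,"az": 0,"hand": 12},
    {"x": 0,"y": 0,"z": 0,"ax": 0,"ay": 0,"az": 0,"hand": 12}
  ]
}}

```text
clock: 3.15
eef_pos: [529.9, 104.9, 63.0]
tcp_rot: [3.139, 0.0, 1.63]
contact_force: [-0.2, -3.4, 6.2]
opening: 0.157
grasp_force: 21.5
```

Run:
```python
from h import *
s=monitor.sense();print(s["eef_pos"],s["tcp_rot"],s["contact_force"],s["opening"],s["grasp_force"])
```

```text
[529.86357748 104.85996088  62.95908122] [3.13896182e+00 3.08297304e-04 1.62983384e+00] [-0.19572304 -3.38940365  6.23489937] 0.15730148409346956 21.491594910621643
```

>>> {"api": "drive_tool", "payload": {
  "plan": [
    {"x": 0,"y": -0.3,"z": 0,"ax": 0,"ay": 0,"az": 0,"hand": 12},
    {"x": 0,"y": -0.6,"z": 0,"ax": 0,"ay": 0,"az": 0,"hand": 12},
    {"x": 0,"y": -0.9,"z": 0,"ax": 0,"ay": 0,"az": 0,"hand": 12},
    {"x": 0,"y": -1.12,"z": 0,"ax": 0,"ay": 0,"az": 0,"hand": 12},
    {"x": 0,"y": -1.12,"z": 0,"ax": 0,"ay": 0,"az": 0,"hand": 12},
    {"x": 0,"y": -1.12,"z": 0,"ax": 0,"ay": 0,"az": 0,"hand": 40},
    {"x": 0,"y": -1.12,"z": 0,"ax": 0,"ay": 0,"az": 0,"hand": 40},
    {"x": 0,"y": -1.12,"z": -1,"ax": 0,"ay": 0,"az": 0,"hand": 40}
  ]
}}

```text
clock: 3.95
eef_pos: [468.5, 101.1, 107.1]
tcp_rot: [-3.13, 0.002, 1.63]
contact_force: [0.1, 0.4, 0.6]
opening: 0.468
grasp_force: 0.0
```

Run:
```python
from h import *
c=imaging.camera_info("wrist");im=imaging.grab_frame("wrist")
for n,m,z in (("green",((50,90,30),(85,255,255)),78),("orange",((3,150,90),(16,255,255)),78)):
    for b in blobs(im,*m,amin=60): print(n,b[1],b[0].round(1),cast(c,*b[0],z).round(1))
print(pose()[0])
f=rel((531.5,76,111),1.631)
```

```text
green 616 [295.9 239.3] [476.  105.8  78. ]
orange 620 [386.5 284.9] [532.3  80.1  78. ]
[474.01271532 102.24307439 116.73492943]
shift [-0.591  1.117  0.116] turn [ 0.016 -0.004 -0.014]
```

>>> {"api": "drive_tool", "payload": {
  "plan": [
    {"x": -0.3,"y": 0.6,"z": 0,"ax": 0,"ay": 0,"az": 0,"hand": 36},
    {"x": -0.59,"y": 1.12,"z": 0,"ax": 0,"ay": 0,"az": 0,"hand": 36},
    {"x": -0.59,"y": 1.12,"z": 0.1,"ax": 0,"ay": 0,"az": 0,"hand": 36},
    {"x": -0.59,"y": 1.12,"z": 0.6,"ax": 0,"ay": 0,"az": 0,"hand": 36},
    {"x": -0.59,"y": 1.12,"z": 1.1,"ax": 0,"ay": 0,"az": 0,"hand": 36},
    {"x": -0.59,"y": 1.12,"z": 1.1,"ax": 0,"ay": 0,"az": 0,"hand": 12},
    {"x": -0.59,"y": 1.12,"z": 1.1,"ax": 0,"ay": 0,"az": 0,"hand": 12},
    {"x": -0.59,"y": 1.12,"z": 1.1,"ax": 0,"ay": 0,"az": 0,"hand": 12}
  ]
}}

```text
clock: 4.8
eef_pos: [533.4, 76.1, 56.5]
tcp_rot: [3.135, -0.0, 1.63]
contact_force: [16.2, -0.4, -25.0]
opening: 0.158
grasp_force: 22.1
```

>>> {"api": "drive_tool", "payload": {
  "plan": [
    {"x": 0,"y": 0,"z": 0,"ax": 0,"ay": 0,"az": 0,"hand": 12},
    {"x": 0.25,"y": 0,"z": 0,"ax": 0,"ay": 0,"az": 0,"hand": 12},
    {"x": 0.5,"y": 0,"z": 0,"ax": 0,"ay": 0,"az": 0,"hand": 12},
    {"x": 0.72,"y": 0,"z": 0,"ax": 0,"ay": 0,"az": 0,"hand": 12},
    {"x": 0.72,"y": 0,"z": 0,"ax": 0,"ay": 0,"az": 0,"hand": 12},
    {"x": 0.72,"y": 0,"z": 0,"ax": 0,"ay": 0,"az": 0,"hand": 12}
  ]
}}

```text
clock: 5.4
eef_pos: [531.2, 111.9, 57.0]
tcp_rot: [3.135, 0.0, 1.631]
contact_force: [13.2, -2.5, -18.1]
opening: 0.158
grasp_force: 22.5
```

Run:
```python
from h import *
s=monitor.sense();print(s["eef_pos"],s["tcp_rot"],s["contact_force"],s["opening"],s["grasp_force"])
```

```text
[531.18958366 111.90646647  57.01498328] [3.13549979e+00 2.07393437e-04 1.63058696e+00] [ 13.15725221  -2.45079751 -18.06950026] 0.1576871712526244 22.504490911960602
```

>>> {"api": "drive_tool", "payload": {
  "plan": [
    {"x": 0.72,"y": 0,"z": 0,"ax": 0,"ay": 0,"az": 0,"hand": 40},
    {"x": 0.72,"y": 0,"z": 0,"ax": 0,"ay": 0,"az": 0,"hand": 40},
    {"x": 0.72,"y": 0,"z": -0.5,"ax": 0,"ay": 0,"az": 0,"hand": 40},
    {"x": 0.72,"y": 0,"z": -1.2,"ax": 0,"ay": 0,"az": 0,"hand": 40},
    {"x": 0.72,"y": 0,"z": -2.2,"ax": 0,"ay": 0,"az": 0,"hand": 40},
    {"x": 0.72,"y": 0,"z": -2.2,"ax": 0,"ay": 0,"az": 0,"hand": 40},
    {"x": 0.72,"y": 0,"z": -2.2,"ax": 0,"ay": 0,"az": 0,"hand": 40}
  ]
}}

```text
clock: 6.1
eef_pos: [526.7, 147.7, 168.3]
tcp_rot: [3.138, -0.001, 1.63]
contact_force: [0.1, 0.0, -0.9]
opening: 0.468
grasp_force: 0.0
```

Run:
```python
from h import *
import time
c=imaging.camera_info("wrist");im=imaging.grab_frame("wrist")
for n,m,z in (("green",((50,90,30),(85,255,255)),78),("orange",((3,150,90),(16,255,255)),78),("blue",BLUE,52)):
    for b in blobs(im,*m,amin=100): print(n,b[1],b[0].round(1),cast(c,*b[0],z).round(1),wrect(c,b[2],z))
print(pose()[0],monitor.sense()["contact_force"])
f=rel((604.8,32.5,168),0.063)
f=rel((604.8,32.5,110),0.063)
```

```text
green 206 [216.1 254.7] [476.6 112.3  78. ] (array([476.36877441, 112.01010895]), (19.424358367919922, 10.32695198059082), 59.741233825683594)
green 611 [483.9 284.2] [695.9  98.9  78. ] (array([701.96276855,  87.82933044]), (51.986228942871094, 39.67170333862305), 0.12219884991645813)
green 547 [513.1 313.2] [727.   73.4  78. ] (array([737.31872559,  65.68453979]), (59.08568572998047, 33.535099029541016), 4.712953090667725)
green 343 [543.3 355.9] [764.9  32.3  78. ] (array([767.98095703,  28.45625305]), (20.08124351501465, 28.74078369140625), 3.2863898277282715)
green 118 [433.9 414.7] [681.2 -38.7  78. ] (array([679.74859619, -39.56164551]), (10.920032501220703, 20.486164093017578), 42.855159759521484)
orange 726 [154.2  13.6] [436.1 279.5  78. ] (array([436.14199829, 279.41140747]), (16.623170852661133, 16.33733367919922), 5.815585136413574)
orange 731 [532.6 146.6] [705.  210.6  78. ] (array([705.35241699, 210.13844299]), (23.05388641357422, 26.5515079498291), 41.05488586425781)
orange 398 [283.6 255. ] [530.3 115.2  78. ] (array([530.17401123, 115.55438995]), (13.661561965942383, 19.829477310180664), 3.3276374340057373)
blue 634 [395.9 294.1] [636.9  70.8  52. ] (array([635.35998535,  68.14356995]), (50.90859603881836, 19.776411056518555), 3.3174195289611816)
blue 2232 [313.3 324.1] [563.7  34.5  52. ] (array([567.43426514,  35.45320511]), (38.519203186035156, 75.59640502929688), 4.185969829559326)
blue 389 [490.1 298.8] [724.8  71.   52. ] (array([726.43981934,  72.30627441]), (59.6827278137207, 32.58570861816406), 40.000465393066406)
blue 429 [527.4 331.5] [769.   38.2  52. ] (array([776.46990967,  30.45475006]), (45.489463806152344, 34.245826721191406), 5.100125312805176)
[525.76268282 147.42282436 166.88127107] [-0.69376749 -0.77213602 -0.44103082]
shift [-2.387  1.443 -0.022] turn [ 4.0000e-03 -5.0000e-03  1.4961e+01]
shift [-2.388  1.442  1.138] turn [ 4.0000e-03 -5.0000e-03  1.4961e+01]
```

>>> {"api": "drive_tool", "payload": {
  "plan": [
    {"x": -0.4,"y": 0.25,"z": 0,"ax": 0,"ay": 0,"az": 1.35,"hand": 40},
    {"x": -0.8,"y": 0.5,"z": 0,"ax": 0,"ay": 0,"az": 2.7,"hand": 40},
    {"x": -1.2,"y": 0.75,"z": 0,"ax": 0,"ay": 0,"az": 4.05,"hand": 40},
    {"x": -1.6,"y": 1,"z": 0,"ax": 0,"ay": 0,"az": 5.4,"hand": 40},
    {"x": -2,"y": 1.2,"z": 0,"ax": 0,"ay": 0,"az": 6.75,"hand": 40},
    {"x": -2.39,"y": 1.44,"z": 0,"ax": 0,"ay": 0,"az": 8.1,"hand": 40},
    {"x": -2.39,"y": 1.44,"z": 0,"ax": 0,"ay": 0,"az": 9.45,"hand": 40},
    {"x": -2.39,"y": 1.44,"z": 0,"ax": 0,"ay": 0,"az": 10,"hand": 40}
  ]
}}

```text
clock: 6.95
eef_pos: [604.0, 31.6, 164.4]
tcp_rot: [-3.14, 0.003, 0.576]
contact_force: [-0.3, 0.8, -0.2]
opening: 0.47
grasp_force: 0.0
```

>>> {"api": "drive_tool", "payload": {
  "plan": [
    {"x": 0,"y": 0,"z": 0,"ax": 0,"ay": 0,"az": 1.3,"hand": 40},
    {"x": 0,"y": 0,"z": 0,"ax": 0,"ay": 0,"az": 2.6,"hand": 40},
    {"x": 0,"y": 0,"z": 0,"ax": 0,"ay": 0,"az": 3.9,"hand": 40},
    {"x": 0,"y": 0,"z": 0,"ax": 0,"ay": 0,"az": 4.96,"hand": 40},
    {"x": 0,"y": 0,"z": 0,"ax": 0,"ay": 0,"az": 4.96,"hand": 40},
    {"x": 0,"y": 0,"z": 0,"ax": 0,"ay": 0,"az": 4.96,"hand": 40}
  ]
}}

```text
clock: 7.55
eef_pos: [604.2, 32.4, 165.2]
tcp_rot: [-3.142, 0.002, 0.066]
contact_force: [-0.1, 0.6, -0.5]
opening: 0.473
grasp_force: 0.0
```

Run:
```python
from h import *
c=imaging.camera_info("wrist");im=imaging.grab_frame("wrist")
cv2.imwrite("pics/w2.png",im[:,:,::-1])
for n,m,z in (("orange",((3,150,90),(16,255,255)),78),("blue",BLUE,52),("white",((0,0,100),(180,60,255)),76)):
    for b in blobs(im,*m,amin=150): print(n,b[1],b[0].round(1),cast(c,*b[0],z).round(1),wrect(c,b[2],z))
print(pose()[0],monitor.sense()["tcp_rot"])
```

```text
orange 2019 [37.6 35.9] [715.4 198.7  78. ] (array([714.23937988, 198.22244263]), (39.085411071777344, 29.188785552978516), 17.90753746032715)
orange 169 [180.3 291.7] [533.8 110.4  78. ] (array([532.62475586, 109.42445374]), (12.204702377319336, 13.7904691696167), 89.24577331542969)
orange 718 [ 21.4 347.6] [469.9 248.8  78. ] (array([469.82452393, 249.85247803]), (16.64672088623047, 40.377685546875), 7.622805595397949)
blue 532 [291.1  20.8] [742.   34.7  52. ] (array([743.7421875 ,  34.62386322]), (8.184769630432129, 60.4058723449707), 3.1913788318634033)
blue 293 [289.1  41.8] [728.4  35.1  52. ] (array([729.34881592,  35.27210617]), (4.97110652923584, 48.008487701416016), 4.567222595214844)
blue 1233 [545.5 151.9] [ 663.1 -174.6   52. ] (array([ 661.15686035, -172.36584473]), (37.099361419677734, 26.124038696289062), 17.63459014892578)
blue 12047 [281.4 195.8] [613.3  33.1  52. ] (array([607.81616211,  32.85814667]), (115.17315673828125, 78.41471099853516), 3.716844081878662)
white 110354 [265.5 164.7] [641.4  46.6  76. ] (array([594.13201904,  34.93548584]), (307.7773132324219,
[... 857 characters left out ...]
1255111694336), 47.1564826965332)
white 161 [442.  358.3] [ 481.7 -117.5   76. ] (array([ 481.13586426, -118.42547607]), (28.309890747070312, 6.319169998168945), 47.885093688964844)
white 1097 [409.5 393.1] [441.9 -95.9  76. ] (array([439.61160278, -95.45067596]), (88.64762878417969, 20.291166305541992), 42.36404800415039)
white 425 [161.2 386.9] [433.5 130.6  76. ] (array([434.44665527, 129.96289062]), (18.315996170043945, 30.174388885498047), 46.14140701293945)
white 182 [130.9 413.8] [400.1 160.2  76. ] (array([398.42498779, 160.31828308]), (12.431074142456055, 22.78008270263672), 51.69709396362305)
[604.40174474  32.43509381 165.43598781] [-3.14155518e+00  1.64932458e-03  6.59407475e-02]
```

View pics/w2.png

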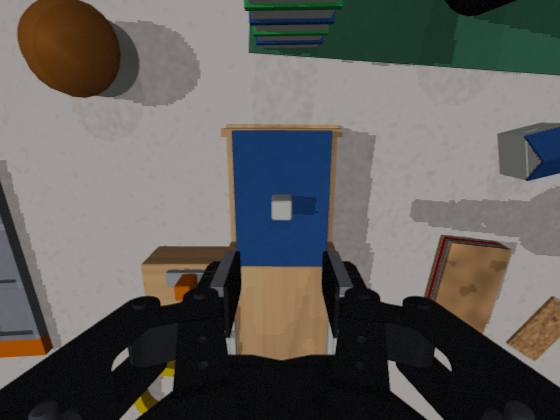

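The wrist picture shows the cover knob at (281,210), the cover square to the tool, and the bolt knob at (180,290), drawn. Next I grip the cover knob with the fingers across.

>>> {"api": "drive_tool", "payload": {
  "plan": [
    {"x": 0.02,"y": 0,"z": 0.9,"ax": 0,"ay": 0,"az": 0,"hand": 40},
    {"x": 0.02,"y": 0,"z": 1.6,"ax": 0,"ay": 0,"az": 0,"hand": 40},
    {"x": 0.02,"y": 0,"z": 2.13,"ax": 0,"ay": 0,"az": 0,"hand": 40},
    {"x": 0.02,"y": 0,"z": 2.13,"ax": 0,"ay": 0,"az": 0,"hand": 40},
    {"x": 0.02,"y": 0,"z": 2.13,"ax": 0,"ay": 0,"az": 0,"hand": 13},
    {"x": 0.02,"y": 0,"z": 2.13,"ax": 0,"ay": 0,"az": 0,"hand": 13},
    {"x": 0.02,"y": 0,"z": 2.13,"ax": 0,"ay": 0,"az": 0,"hand": 13},
    {"x": 0.02,"y": 0,"z": 2.13,"ax": 0,"ay": 0,"az": 0,"hand": 13}
  ],
  "grip_force": 25
}}

```text
clock: 8.4
eef_pos: [607.1, 32.4, 61.2]
tcp_rot: [3.141, -0.002, 0.063]
contact_force: [0.5, -2.5, 2.9]
opening: 0.175
grasp_force: 29.1
```

Run:
```python
from h import *
s=monitor.sense();print(s["eef_pos"],s["tcp_rot"],s["contact_force"],s["wrist_torque"],s["opening"],s["grasp_force"])
```

```text
[607.05886537  32.36405827  61.21019215] [ 3.14127719e+00 -2.45282810e-03  6.31237210e-02] [ 0.46625218 -2.54577283  2.89053132] [-0.34299985 -0.02637223  0.03713163] 0.1751998477265227 29.14793461561203
```

>>> {"api": "drive_tool", "payload": {
  "plan": [
    {"x": -0.3,"y": 0,"z": 0,"ax": 0,"ay": 0,"az": 0,"hand": 13},
    {"x": -0.6,"y": 0,"z": 0,"ax": 0,"ay": 0,"az": 0,"hand": 13},
    {"x": -0.9,"y": 0,"z": 0,"ax": 0,"ay": 0,"az": 0,"hand": 13},
    {"x": -1.2,"y": 0,"z": 0,"ax": 0,"ay": 0,"az": 0,"hand": 13},
    {"x": -1.5,"y": 0,"z": 0,"ax": 0,"ay": 0,"az": 0,"hand": 13},
    {"x": -1.8,"y": 0,"z": 0,"ax": 0,"ay": 0,"az": 0,"hand": 13},
    {"x": -2.08,"y": 0,"z": 0,"ax": 0,"ay": 0,"az": 0,"hand": 13},
    {"x": -2.08,"y": 0,"z": 0,"ax": 0,"ay": 0,"az": 0,"hand": 13}
  ]
}}

```text
clock: 9.2
eef_pos: [503.6, 25.7, 61.2]
tcp_rot: [3.141, -0.005, 0.063]
contact_force: [1.0, -3.9, 0.6]
opening: 0.177
grasp_force: 28.9
```

Run:
```python
from h import *
s=monitor.sense();print(s["eef_pos"],s["tcp_rot"],s["contact_force"],s["wrist_torque"],s["opening"],s["grasp_force"])
```

```text
[503.62165347  25.70117681  61.22668865] [ 3.14097498 -0.0050011   0.0633327 ] [ 1.01726303 -3.94838661  0.56673026] [-0.72054212 -0.17335121 -0.00424013] 0.17673236658235275 28.869909346103668
```

>>> {"api": "drive_tool", "payload": {
  "plan": [
    {"x": 0,"y": 0,"z": 0,"ax": 0,"ay": 0,"az": 0,"hand": 40},
    {"x": 0,"y": 0,"z": 0,"ax": 0,"ay": 0,"az": 0,"hand": 40},
    {"x": 0,"y": 0,"z": -0.6,"ax": 0,"ay": 0,"az": 0,"hand": 60},
    {"x": 0,"y": 0,"z": -1.5,"ax": 0,"ay": 0,"az": 0,"hand": 85},
    {"x": 0,"y": 0.9,"z": -2.4,"ax": 0,"ay": 0,"az": 0,"hand": 85},
    {"x": 0,"y": 1.8,"z": -2.4,"ax": 0,"ay": 0,"az": 0,"hand": 85},
    {"x": 0,"y": 2.7,"z": -2.4,"ax": 0,"ay": 0,"az": 0,"hand": 85},
    {"x": 0,"y": 3.6,"z": -2.4,"ax": 0,"ay": 0,"az": 0,"hand": 85}
  ]
}}

```text
clock: 10.0
eef_pos: [514.0, -155.5, 181.0]
tcp_rot: [3.141, -0.002, 0.063]
contact_force: [0.5, 0.2, 0.7]
opening: 0.994
grasp_force: 0.0
```

>>> {"api": "drive_tool", "payload": {
  "plan": [
    {"x": 0,"y": 0.1,"z": 0,"ax": 0,"ay": 0,"az": 0,"hand": 85},
    {"x": 0,"y": 0.1,"z": 0,"ax": 0,"ay": 0,"az": 0,"hand": 85},
    {"x": 0,"y": 0.1,"z": 0,"ax": 0,"ay": 0,"az": 0,"hand": 85}
  ]
}}

```text
clock: 10.3
eef_pos: [513.5, -157.7, 179.6]
tcp_rot: [-3.141, 0.001, 0.063]
contact_force: [0.4, -0.8, -0.0]
opening: 0.998
grasp_force: 0.0
```

Run:
```python
from h import *
c=imaging.camera_info("wrist");im=imaging.grab_frame("wrist")
cv2.imwrite("pics/w3.png",im[:,:,::-1])
for n,m,z in (("blue",BLUE,52),("cork",CORK,24)):
    for b in blobs(im,*m,amin=400): print(n,b[1],b[0].round(1),cast(c,*b[0],z).round(1),wrect(c,b[2],z))
print(pose()[0],monitor.sense()["tcp_rot"])
```

```text
blue 2625 [339.4  22.8] [ 656.3 -192.6   52. ] (array([ 658.02313232, -193.59078979]), (37.10348892211914, 44.17222213745117), 17.892175674438477)
blue 2501 [518.  104.1] [ 607.4 -343.1   52. ] (array([ 606.62280273, -344.1340332 ]), (53.06022644042969, 37.15536880493164), 83.07376861572266)
blue 11002 [ 74.6 193.3] [510.   23.7  52. ] (array([505.11386108,  24.05577087]), (115.66299438476562, 80.72949981689453), 3.5569846630096436)
blue 1735 [509.7 241.4] [ 489.9 -367.9   52. ] (array([ 489.5736084 , -368.84500122]), (54.74665832519531, 37.45302963256836), 85.87203979492188)
cork 12604 [97.1 99. ] [590.6  11.9  24. ] (array([547.46624756,  27.83291626]), (238.5958251953125, 122.26603698730469), 3.194763422012329)
cork 6278 [287.5 185.9] [ 522.8 -162.8   24. ] (array([ 519.86364746, -162.85241699]), (59.48979187011719, 99.67550659179688), 87.20832061767578)
cork 1200 [ 10.7 205. ] [486.7 106.   24. ] (array([488.15304565, 108.40735626]), (61.58953857421875, 24.105987548828125), 3.4678006172180176)
cork 2423 [386.4 237.1] [ 476.8 -265.5   24. ] (array([ 473.90280151, -265.26812744]), (41.53955078125, 67.13343811035156), 60.576087951660156)
[ 513.61461928 -157.31766478  179.58145229] [-3.14086249e+00  6.33048582e-04  6.37279843e-02]
```

View pics/w3.png

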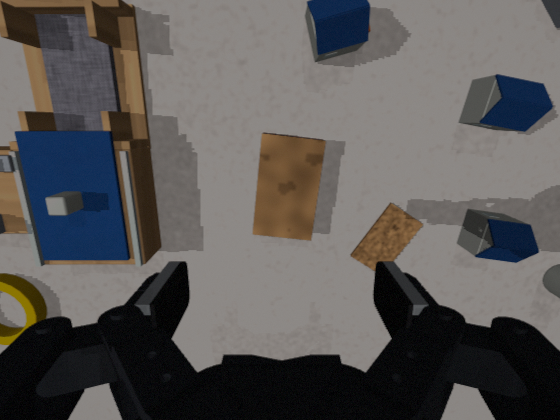

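Run:
```python
from h import *
f=rel((517,-162.9,60),-0.049)
f=rel((517,-162.9,-2),-0.049)
```

```text
shift [0.062 0.117 2.392] turn [-0.007  0.006  1.076]
shift [0.063 0.118 3.632] turn [-0.007  0.006  1.076]
```

>>> {"api": "drive_tool", "payload": {
  "plan": [
    {"x": 0.06,"y": 0.12,"z": 0.8,"ax": 0,"ay": 0,"az": 1.08,"hand": 85},
    {"x": 0.06,"y": 0.12,"z": 1.6,"ax": 0,"ay": 0,"az": 1.08,"hand": 85},
    {"x": 0.06,"y": 0.12,"z": 2.4,"ax": 0,"ay": 0,"az": 1.08,"hand": 85},
    {"x": 0.06,"y": 0.12,"z": 3,"ax": 0,"ay": 0,"az": 1.08,"hand": 85},
    {"x": 0.06,"y": 0.12,"z": 3.4,"ax": 0,"ay": 0,"az": 1.08,"hand": 85},
    {"x": 0.06,"y": 0.12,"z": 3.63,"ax": 0,"ay": 0,"az": 1.08,"hand": 85},
    {"x": 0.06,"y": 0.12,"z": 3.63,"ax": 0,"ay": 0,"az": 1.08,"hand": 70},
    {"x": 0.06,"y": 0.12,"z": 3.63,"ax": 0,"ay": 0,"az": 1.08,"hand": 70}
  ],
  "grip_force": 60
}}

```text
clock: 11.15
eef_pos: [517.8, -163.9, -1.1]
tcp_rot: [3.141, -0.001, -0.049]
contact_force: [0.4, -0.4, 0.6]
opening: 0.82
grasp_force: 0.0
```

Run:
```python
from h import *
s=monitor.sense();print(s["eef_pos"],s["tcp_rot"],s["contact_force"],s["wrist_torque"],s["opening"],s["grasp_force"])
```

```text
[ 517.77239083 -163.93372317   -1.07406455] [ 3.14148832e+00 -5.75029126e-04 -4.93410756e-02] [ 0.43660574 -0.37227781  0.60788416] [ 0.02973107 -0.01330779 -0.02679157] 0.819797853106695 0.0
```

Now I close and lift a little to check.

>>> {"api": "drive_tool", "payload": {
  "plan": [
    {"x": 0,"y": 0,"z": 0,"ax": 0,"ay": 0,"az": 0,"hand": 56},
    {"x": 0,"y": 0,"z": 0,"ax": 0,"ay": 0,"az": 0,"hand": 56},
    {"x": 0,"y": 0,"z": 0,"ax": 0,"ay": 0,"az": 0,"hand": 56},
    {"x": 0,"y": 0,"z": 0,"ax": 0,"ay": 0,"az": 0,"hand": 56},
    {"x": 0,"y": 0,"z": 0,"ax": 0,"ay": 0,"az": 0,"hand": 56}
  ]
}}

```text
clock: 11.65
eef_pos: [518.2, -164.5, -0.2]
tcp_rot: [3.141, -0.002, -0.05]
contact_force: [0.2, 3.1, 6.9]
opening: 0.689
grasp_force: 65.7
```

>>> {"api": "drive_tool", "payload": {
  "plan": [
    {"x": 0,"y": 0,"z": -0.2,"ax": 0,"ay": 0,"az": 0,"hand": 56},
    {"x": 0,"y": 0,"z": -0.6,"ax": 0,"ay": 0,"az": 0,"hand": 56},
    {"x": 0,"y": 0,"z": -1.2,"ax": 0,"ay": 0,"az": 0,"hand": 56},
    {"x": 0,"y": 0,"z": -1.9,"ax": 0,"ay": 0,"az": 0,"hand": 56},
    {"x": 0,"y": 0,"z": -2.6,"ax": 0,"ay": 0,"az": 0,"hand": 56},
    {"x": 0,"y": 0,"z": -2.6,"ax": 0,"ay": 0,"az": 0,"hand": 56},
    {"x": 0,"y": 0,"z": -2.6,"ax": 0,"ay": 0,"az": 0,"hand": 56}
  ]
}}

```text
clock: 12.35
eef_pos: [517.6, -164.7, 129.6]
tcp_rot: [3.141, -0.002, -0.05]
contact_force: [-0.5, 0.2, -1.2]
opening: 0.692
grasp_force: 65.1
```

Run:
```python
from h import *
s=monitor.sense();print(s["eef_pos"],s["tcp_rot"],s["contact_force"],s["wrist_torque"],s["opening"],s["grasp_force"])
c=imaging.camera_info("wrist");im=imaging.grab_frame("wrist");R=pose()
w=imaging.grab_frame("side"); cs=imaging.camera_info("side"); u,v=proj(cs,R[0]).astype(int)
cr=cv2.resize(w[max(v-50,0):v+40,u-60:u+60],(400,300),interpolation=cv2.INTER_CUBIC)
o=np.vstack([cv2.resize(im,(400,300)),cr]);cv2.imwrite("pics/w4.png",o[:,:,::-1])
z=R[0][2]+25
for b in blobs(im,*CORK,amin=2000,roi=(180,60,380,330)): 
  x=wrect(c,b[2],z);print(b[1],x, R[1].inv().apply(np.r_[x[0],z]-R[0]))
```

```text
[ 517.62625849 -164.65940834  129.59666517] [ 3.14087259e+00 -2.37993452e-03 -5.03483364e-02] [-0.45818472  0.17094427 -1.17808025] [ 0.0135828   0.01116176 -0.00384675] 0.6921517251310645 65.11499360203743
23540 (array([ 534.73553467, -165.36973572]), (59.22344207763672, 69.53947448730469), 87.13882446289062) [ 17.96537217   0.08434507 -24.99761186]
```

View pics/w4.png

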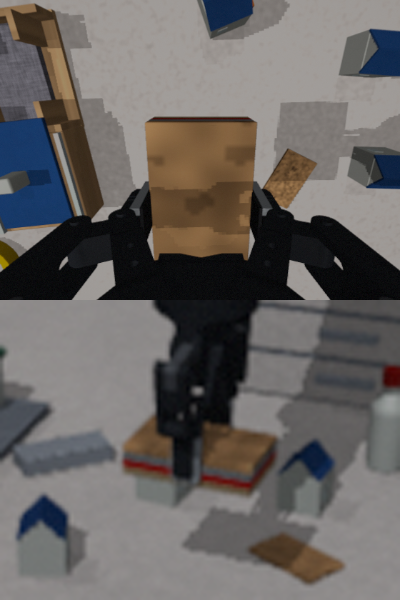

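```bash
cat >> h.py <<'E'
O=np.array([605.,32.2]);YW=0.065
def case(xc,yc,z): c,s=np.cos(YW),np.sin(YW); return np.array([O[0]+c*xc-s*yc,O[1]+s*xc+c*yc,z])
def ins(x0,z0,th,frm=None):
    t=np.radians(th); return rel(case(x0+50*np.cos(t),0,14+z0+50*np.sin(t)),YW,t,frm)
E
python3 - <<'E'
from h import *
f=None
f=ins(-33,90,16,f)
E
```

```text
shift [ 1.872 -4.047  0.196] turn [ 0.15   2.676 -1.095]
```

>>> {"api": "drive_tool", "payload": {
  "plan": [
    {"x": 0.35,"y": -0.7,"z": 0,"ax": 0,"ay": 0,"az": -0.2,"hand": 56},
    {"x": 0.7,"y": -1.4,"z": 0,"ax": 0,"ay": 0.4,"az": -0.4,"hand": 56},
    {"x": 1.05,"y": -2.1,"z": 0,"ax": 0,"ay": 0.9,"az": -0.6,"hand": 56},
    {"x": 1.4,"y": -2.8,"z": 0.1,"ax": 0.05,"ay": 1.5,"az": -0.8,"hand": 56},
    {"x": 1.7,"y": -3.4,"z": 0.15,"ax": 0.1,"ay": 2,"az": -1,"hand": 56},
    {"x": 1.85,"y": -3.9,"z": 0.2,"ax": 0.15,"ay": 2.5,"az": -1.1,"hand": 56},
    {"x": 1.87,"y": -4.05,"z": 0.2,"ax": 0.15,"ay": 2.68,"az": -1.1,"hand": 56},
    {"x": 1.87,"y": -4.05,"z": 0.2,"ax": 0.15,"ay": 2.68,"az": -1.1,"hand": 56}
  ]
}}

```text
clock: 13.25
eef_pos: [619.1, 33.8, 116.6]
tcp_rot: [3.141, -0.277, 0.067]
contact_force: [0.3, -1.1, -1.6]
opening: 0.685
grasp_force: 65.2
```

>>> {"api": "drive_tool", "payload": {
  "plan": [
    {"x": 0,"y": 0,"z": 0,"ax": 0,"ay": 0,"az": 0,"hand": 56},
    {"x": 0,"y": 0,"z": 0,"ax": 0,"ay": 0,"az": 0,"hand": 56}
  ]
}}

```text
clock: 13.45
eef_pos: [620.7, 32.1, 118.2]
tcp_rot: [3.141, -0.28, 0.065]
contact_force: [-0.8, -0.6, -2.1]
opening: 0.692
grasp_force: 65.2
```

Run:
```python
from h import *
s=monitor.sense();print(s["eef_pos"],s["tcp_rot"],s["contact_force"],s["opening"])
c=imaging.camera_info("wrist");im=imaging.grab_frame("wrist")
cv2.imwrite("pics/w5.png",im[:,:,::-1])
ins(-33,90,16); f=ins(-33,35,16); f=ins(-33,4,16,f); f=ins(-44.3,3,16,f); f=ins(-47.8,1.5,8,f); f=ins(-50,1,0,f)
```

```text
[620.74007285  32.11061262 118.1948571 ] [ 3.14078991 -0.28006193  0.06483205] [-0.78472578 -0.63314216 -2.1252572 ] 0.6915878938061534
shift [-0.019 -0.023  0.007] turn [ 0.008 -0.012 -0.004]
shift [-0.323 -0.024  1.064] turn [ 0.008 -0.012 -0.004]
shift [-0.171 -0.     0.596] turn [0. 0. 0.]
shift [-0.223 -0.    -0.043] turn [0. 0. 0.]
shift [-0.085  0.     0.149] turn [ 0.    -1.333 -0.   ]
shift [-0.055 -0.     0.143] turn [ 0.    -1.333  0.   ]
```

View pics/w5.png

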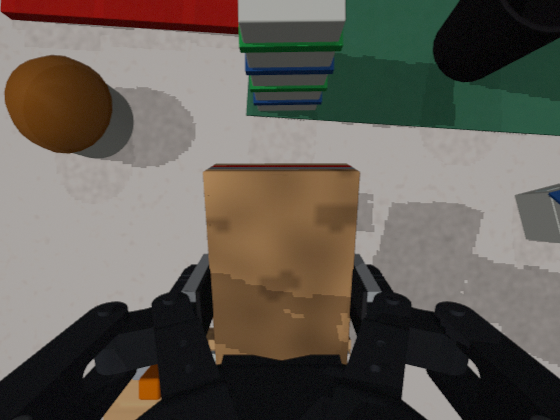

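The picture shows the pile held, symmetric about the image centre at (282,260), with the tower well clear. Descend.

>>> {"api": "drive_tool", "payload": {
  "plan": [
    {"x": -0.16,"y": -0.02,"z": 0.5,"ax": 0,"ay": 0,"az": 0,"hand": 56},
    {"x": -0.32,"y": -0.02,"z": 1.06,"ax": 0,"ay": 0,"az": 0,"hand": 56},
    {"x": -0.37,"y": -0.02,"z": 1.25,"ax": 0,"ay": 0,"az": 0,"hand": 56},
    {"x": -0.43,"y": -0.02,"z": 1.45,"ax": 0,"ay": 0,"az": 0,"hand": 56},
    {"x": -0.49,"y": -0.02,"z": 1.66,"ax": 0,"ay": 0,"az": 0,"hand": 56},
    {"x": -0.49,"y": -0.02,"z": 1.66,"ax": 0,"ay": 0,"az": 0,"hand": 56},
    {"x": -0.49,"y": -0.02,"z": 1.66,"ax": 0,"ay": 0,"az": 0,"hand": 56}
  ]
}}

```text
clock: 14.2
eef_pos: [620.5, 34.0, 32.1]
tcp_rot: [3.141, -0.281, 0.066]
contact_force: [1.2, -0.1, -2.1]
opening: 0.685
grasp_force: 65.2
```

Run:
```python
from h import *
s=monitor.sense();print(s["eef_pos"],s["tcp_rot"],s["contact_force"],s["wrist_torque"],s["opening"])
f=ins(-33,4,16); f=ins(-44.3,3,16);
```

```text
[620.53482714  34.02997551  32.11143329] [ 3.14097717 -0.28139459  0.06580306] [ 1.23448257 -0.10261666 -2.10839323] [-0.03704869  0.19400421 -0.03697965] 0.6847151896042412
shift [-0.013  0.016  0.003] turn [ 0.004 -0.02   0.007]
shift [-0.235  0.016 -0.04 ] turn [ 0.004 -0.02   0.007]
```

>>> {"api": "drive_tool", "payload": {
  "plan": [
    {"x": -0.08,"y": 0.016,"z": -0.01,"ax": 0,"ay": 0,"az": 0,"hand": 56},
    {"x": -0.16,"y": 0.016,"z": -0.03,"ax": 0,"ay": 0,"az": 0,"hand": 56},
    {"x": -0.235,"y": 0.016,"z": -0.04,"ax": 0,"ay": 0,"az": 0,"hand": 56},
    {"x": -0.235,"y": 0.016,"z": -0.04,"ax": 0,"ay": 0,"az": 0,"hand": 56},
    {"x": -0.235,"y": 0.016,"z": -0.04,"ax": 0,"ay": 0,"az": 0,"hand": 56}
  ]
}}

```text
clock: 14.7
eef_pos: [608.3, 32.5, 30.6]
tcp_rot: [3.141, -0.281, 0.066]
contact_force: [-0.6, 0.0, -2.3]
opening: 0.689
grasp_force: 65.3
```

Run:
```python
from h import *
s=monitor.sense();print(s["eef_pos"],s["tcp_rot"],s["contact_force"],s["wrist_torque"],s["opening"])
ins(-44.3,3,16); ins(-46,2,12); ins(-47.8,1.5,8); ins(-49,1.5,4);ins(-50,1.5,0)
```

```text
[608.33830549  32.47501297  30.59589889] [ 3.14098001 -0.28103138  0.06585167] [-0.59384392  0.03023559 -2.25938371] [-0.02161992  0.18287944  0.00622835] 0.6886442948847794
shift [ 0.009  0.001 -0.001] turn [ 0.004 -0.017  0.008]
shift [-0.032  0.001  0.078] turn [ 0.004 -0.684  0.008]
shift [-0.077  0.001  0.147] turn [ 0.004 -1.35   0.008]
shift [-0.112  0.001  0.209] turn [ 0.004 -2.017  0.007]
shift [-0.148  0.001  0.271] turn [ 0.005 -2.684  0.007]
```

>>> {"api": "drive_tool", "payload": {
  "plan": [
    {"x": -0.03,"y": 0,"z": 0.08,"ax": 0,"ay": -0.68,"az": 0,"hand": 56},
    {"x": -0.08,"y": 0,"z": 0.15,"ax": 0,"ay": -1.35,"az": 0,"hand": 56},
    {"x": -0.08,"y": 0,"z": 0.15,"ax": 0,"ay": -1.35,"az": 0,"hand": 56}
  ]
}}

```text
clock: 15.0
eef_pos: [608.6, 32.5, 22.4]
tcp_rot: [3.141, -0.141, 0.066]
contact_force: [0.8, 0.0, -1.4]
opening: 0.692
grasp_force: 65.3
```

Run:
```python
from h import *
s=monitor.sense();print(s["eef_pos"],s["tcp_rot"],s["contact_force"],s["wrist_torque"],s["opening"])
ins(-47.8,1.5,8); ins(-49,1.5,4);ins(-50,1.5,0)
```

```text
[608.59330429  32.47726755  22.41125935] [ 3.14096487 -0.14059163  0.06578881] [ 0.76228066  0.04936064 -1.39011591] [ 0.04344848  0.07306364 -0.05126435] 0.6924290182076283
shift [-0.037  0.001 -0.006] turn [ 0.005 -0.009  0.007]
shift [-0.064  0.001  0.06 ] turn [ 0.005 -0.676  0.007]
shift [-0.091  0.001  0.127] turn [ 0.005 -1.343  0.007]
```

>>> {"api": "drive_tool", "payload": {
  "plan": [
    {"x": -0.03,"y": 0,"z": 0.06,"ax": 0,"ay": -0.68,"az": 0,"hand": 56},
    {"x": -0.06,"y": 0,"z": 0.125,"ax": 0,"ay": -1.34,"az": 0,"hand": 56},
    {"x": -0.06,"y": 0,"z": 0.125,"ax": 0,"ay": -1.34,"az": 0,"hand": 56},
    {"x": -0.06,"y": 0,"z": 0.125,"ax": 0,"ay": -1.34,"az": 0,"hand": 56}
  ]
}}

```text
clock: 15.4
eef_pos: [604.3, 32.2, 15.1]
tcp_rot: [3.141, -0.001, 0.066]
contact_force: [-0.2, 0.2, -1.6]
opening: 0.688
grasp_force: 65.4
```

Run:
```python
from h import *
s=monitor.sense();print(s["eef_pos"],s["tcp_rot"],s["contact_force"],s["wrist_torque"],s["opening"])
ins(-50,1.5,0)
```

```text
[604.29663453  32.22642055  15.08320921] [ 3.14107290e+00 -1.10156275e-03  6.56705387e-02] [-0.18966923  0.16402792 -1.56488138] [0.01140214 0.06650385 0.0285325 ] 0.6875945088296374
shift [ 0.014  0.001 -0.008] turn [ 0.005 -0.011  0.006]
```

>>> {"api": "drive_tool", "payload": {
  "plan": [
    {"x": 0,"y": 0,"z": 0.02,"ax": 0,"ay": 0,"az": 0,"hand": 60},
    {"x": 0,"y": 0,"z": 0.02,"ax": 0,"ay": 0,"az": 0,"hand": 64},
    {"x": 0,"y": 0,"z": 0.02,"ax": 0,"ay": 0,"az": 0,"hand": 68},
    {"x": 0,"y": 0,"z": 0.02,"ax": 0,"ay": 0,"az": 0,"hand": 68},
    {"x": 0,"y": 0,"z": 0.02,"ax": 0,"ay": 0,"az": 0,"hand": 68},
    {"x": 0,"y": 0,"z": 0.02,"ax": 0,"ay": 0,"az": 0,"hand": 68}
  ]
}}

```text
clock: 16.0
eef_pos: [604.6, 32.2, 14.6]
tcp_rot: [3.141, 0.0, 0.066]
contact_force: [-0.3, 1.1, 0.2]
opening: 0.799
grasp_force: 0.0
```

>>> {"api": "drive_tool", "payload": {
  "plan": [
    {"x": 0,"y": 0,"z": -0.2,"ax": 0,"ay": 0,"az": 0,"hand": 68},
    {"x": 0,"y": 0,"z": -0.5,"ax": 0,"ay": 0,"az": 0,"hand": 68},
    {"x": 0,"y": 0,"z": -1,"ax": 0,"ay": 0,"az": 0,"hand": 68},
    {"x": 0,"y": 0,"z": -1.7,"ax": 0,"ay": 0,"az": 0,"hand": 68},
    {"x": 0,"y": 0,"z": -2.4,"ax": 0,"ay": 0,"az": 0,"hand": 68},
    {"x": 0,"y": 0,"z": -2.8,"ax": 0,"ay": 0,"az": 0,"hand": 68},
    {"x": 0,"y": 0,"z": -2.8,"ax": 0,"ay": 0,"az": 0,"hand": 68},
    {"x": 0,"y": 0,"z": -2.8,"ax": 0,"ay": 0,"az": 0,"hand": 68}
  ]
}}

```text
clock: 16.8
eef_pos: [604.9, 32.3, 155.6]
tcp_rot: [3.141, -0.001, 0.066]
contact_force: [-0.4, -0.5, -1.3]
opening: 0.797
grasp_force: 0.0
```

Run:
```python
from h import *
s=monitor.sense();print(s["eef_pos"],s["tcp_rot"],s["contact_force"],s["opening"])
c=imaging.camera_info("wrist");im=imaging.grab_frame("wrist"); cv2.imwrite("pics/w6.png",im[:,:,::-1])
for b in blobs(im,*BLUE,amin=2000): print(b[0],wrect(c,b[2],52))
rel(case(-103,0,157),YW); rel(case(-103,0,61),YW)
```

```text
[604.89507307  32.31075303 155.60435037] [ 3.14097549e+00 -9.62403720e-04  6.56946585e-02] [-0.41372631 -0.52224197 -1.3134477 ] 0.7968339226031274
[281.06695464 303.82685385] (array([511.74157715,  26.39700508]), (105.69037628173828, 78.1523208618164), 3.786111354827881)
shift [-2.045e+00  1.000e-03 -4.800e-02] turn [0.005 0.009 0.006]
shift [-2.044  0.     1.872] turn [0.005 0.009 0.006]
```

View pics/w6.png

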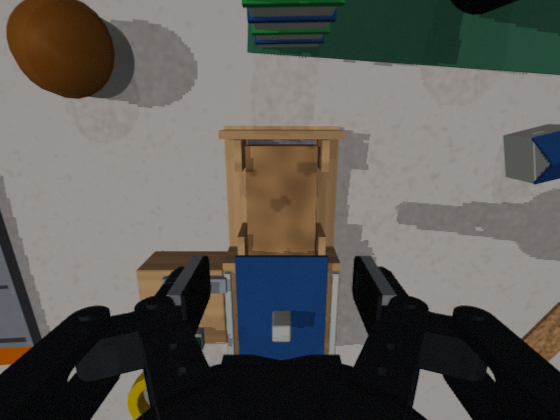

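The plates lie flat in the well, with the cork at (282,200) and its near end under the cover at y=255. Next I close the cover by its knob.

>>> {"api": "drive_tool", "payload": {
  "plan": [
    {"x": -0.8,"y": 0,"z": 0,"ax": 0,"ay": 0,"az": 0,"hand": 40},
    {"x": -1.6,"y": 0,"z": 0,"ax": 0,"ay": 0,"az": 0,"hand": 40},
    {"x": -2.04,"y": 0,"z": 0,"ax": 0,"ay": 0,"az": 0,"hand": 40},
    {"x": -2.04,"y": 0,"z": 0.5,"ax": 0,"ay": 0,"az": 0,"hand": 40},
    {"x": -2.04,"y": 0,"z": 1.2,"ax": 0,"ay": 0,"az": 0,"hand": 40},
    {"x": -2.04,"y": 0,"z": 1.88,"ax": 0,"ay": 0,"az": 0,"hand": 40},
    {"x": -2.04,"y": 0,"z": 1.88,"ax": 0,"ay": 0,"az": 0,"hand": 40},
    {"x": -2.04,"y": 0,"z": 1.88,"ax": 0,"ay": 0,"az": 0,"hand": 13}
  ],
  "grip_force": 25
}}

```text
clock: 17.65
eef_pos: [501.9, 25.5, 60.0]
tcp_rot: [3.141, 0.004, 0.066]
contact_force: [1.4, -0.4, 0.1]
opening: 0.31
grasp_force: 0.0
```

>>> {"api": "drive_tool", "payload": {
  "plan": [
    {"x": 0,"y": 0,"z": 0,"ax": 0,"ay": 0,"az": 0,"hand": 13},
    {"x": 0,"y": 0,"z": 0,"ax": 0,"ay": 0,"az": 0,"hand": 13},
    {"x": 0,"y": 0,"z": 0,"ax": 0,"ay": 0,"az": 0,"hand": 13},
    {"x": 0,"y": 0,"z": 0,"ax": 0,"ay": 0,"az": 0,"hand": 13}
  ]
}}

```text
clock: 18.05
eef_pos: [503.4, 25.6, 61.4]
tcp_rot: [3.141, -0.001, 0.066]
contact_force: [-1.4, -0.4, 2.7]
opening: 0.175
grasp_force: 29.1
```

>>> {"api": "drive_tool", "payload": {
  "plan": [
    {"x": 0.3,"y": 0,"z": 0,"ax": 0,"ay": 0,"az": 0,"hand": 13},
    {"x": 0.6,"y": 0,"z": 0,"ax": 0,"ay": 0,"az": 0,"hand": 13},
    {"x": 0.9,"y": 0,"z": 0,"ax": 0,"ay": 0,"az": 0,"hand": 13},
    {"x": 1.2,"y": 0,"z": 0,"ax": 0,"ay": 0,"az": 0,"hand": 13},
    {"x": 1.5,"y": 0,"z": 0,"ax": 0,"ay": 0,"az": 0,"hand": 13},
    {"x": 1.8,"y": 0,"z": 0,"ax": 0,"ay": 0,"az": 0,"hand": 13},
    {"x": 2.1,"y": 0,"z": 0,"ax": 0,"ay": 0,"az": 0,"hand": 13},
    {"x": 2.1,"y": 0,"z": 0,"ax": 0,"ay": 0,"az": 0,"hand": 13}
  ]
}}

```text
clock: 18.85
eef_pos: [607.5, 32.3, 61.3]
tcp_rot: [3.141, 0.003, 0.066]
contact_force: [-5.5, -0.5, 6.9]
opening: 0.177
grasp_force: 30.0
```

Run:
```python
from h import *
s=monitor.sense();print(s["eef_pos"],s["tcp_rot"],s["contact_force"],s["opening"],s["grasp_force"])
```

```text
[607.45024645  32.31400065  61.27647751] [3.14090552e+00 2.93251210e-03 6.56656328e-02] [-5.46691529 -0.54372874  6.90315367] 0.17699751675126946 29.952021539211273
```

>>> {"api": "drive_tool", "payload": {
  "plan": [
    {"x": 0,"y": 0,"z": 0,"ax": 0,"ay": 0,"az": 0,"hand": 40},
    {"x": 0,"y": 0,"z": 0,"ax": 0,"ay": 0,"az": 0,"hand": 40},
    {"x": 0,"y": 0,"z": -0.6,"ax": 0,"ay": 0,"az": 0,"hand": 40},
    {"x": 0,"y": 0,"z": -1.5,"ax": 0,"ay": 0,"az": 0,"hand": 40},
    {"x": 0,"y": 0,"z": -1.6,"ax": 0,"ay": 0,"az": 0,"hand": 40},
    {"x": 0,"y": 0,"z": -1.6,"ax": 0,"ay": 0,"az": 0,"hand": 40},
    {"x": 0,"y": 0,"z": -1.6,"ax": 0,"ay": 0,"az": 0,"hand": 40}
  ]
}}

```text
clock: 19.55
eef_pos: [607.1, 32.5, 139.9]
tcp_rot: [3.141, 0.001, 0.066]
contact_force: [0.3, 0.6, -0.3]
opening: 0.47
grasp_force: 0.0
```

Run:
```python
from h import *
s=monitor.sense();print(s["eef_pos"])
c=imaging.camera_info("wrist");im=imaging.grab_frame("wrist"); 
hsv=cv2.cvtColor(im,cv2.COLOR_RGB2HSV)
for b in blobs(im,*BLUE,amin=2000): print(b[0],wrect(c,b[2],52))
for b in blobs(im,(3,150,60),(16,255,255),amin=60): print(b[0],b[1],wrect(c,b[2],78))
print(case(-71,82,78))
rel(case(-71,82,141),YW); rel(case(-71,82,61),YW)
```

```text
[607.14379766  32.47468721 139.90477222]
[281.17089837 205.20089189] (array([607.82440186,  32.63180923]), (114.57093048095703, 77.99763488769531), 3.7314529418945312)
[37.34029327 42.57905642] 6274 (array([708.39312744, 180.11206055]), (45.40629959106445, 53.600624084472656), 79.81189727783203)
[175.24087591 297.86131387] 137 (array([547.2041626 , 106.37743378]), (7.888299465179443, 15.885087013244629), 16.344999313354492)
[ 12.52690583 366.65022422] 446 (array([477.20077515, 235.71429443]), (16.541833877563477, 23.45939064025879), 8.554961204528809)
[528.82368711 109.41508502  78.        ]
shift [-1.455 -1.638 -0.03 ] turn [0.005 0.024 0.006]
shift [-1.451 -1.639  1.57 ] turn [0.005 0.024 0.006]
```

>>> {"api": "drive_tool", "payload": {
  "plan": [
    {"x": -0.5,"y": -0.6,"z": 0,"ax": 0,"ay": 0,"az": 0,"hand": 40},
    {"x": -1,"y": -1.2,"z": 0,"ax": 0,"ay": 0,"az": 0,"hand": 40},
    {"x": -1.45,"y": -1.64,"z": 0,"ax": 0,"ay": 0,"az": 0,"hand": 40},
    {"x": -1.45,"y": -1.64,"z": 0.1,"ax": 0,"ay": 0,"az": 0,"hand": 40},
    {"x": -1.45,"y": -1.64,"z": 0.8,"ax": 0,"ay": 0,"az": 0,"hand": 40},
    {"x": -1.45,"y": -1.64,"z": 1.55,"ax": 0,"ay": 0,"az": 0,"hand": 40},
    {"x": -1.45,"y": -1.64,"z": 1.55,"ax": 0,"ay": 0,"az": 0,"hand": 40}
  ]
}}

```text
clock: 20.3
eef_pos: [526.2, 108.4, 58.2]
tcp_rot: [3.14, 0.01, 0.066]
contact_force: [-1.5, -0.1, 0.5]
opening: 0.469
grasp_force: 0.0
```

>>> {"api": "drive_tool", "payload": {
  "plan": [
    {"x": 0,"y": 0,"z": 0,"ax": 0,"ay": 0,"az": 0,"hand": 12},
    {"x": 0,"y": 0,"z": 0,"ax": 0,"ay": 0,"az": 0,"hand": 12},
    {"x": 0,"y": 0,"z": 0,"ax": 0,"ay": 0,"az": 0,"hand": 12},
    {"x": 0,"y": 0,"z": 0,"ax": 0,"ay": 0,"az": 0,"hand": 12},
    {"x": 0,"y": 0,"z": 0,"ax": 0,"ay": 0,"az": 0,"hand": 12}
  ]
}}

```text
clock: 20.8
eef_pos: [530.8, 109.5, 64.0]
tcp_rot: [3.141, -0.001, 0.066]
contact_force: [0.2, -1.5, 1.3]
opening: 0.15
grasp_force: 26.4
```

>>> {"api": "drive_tool", "payload": {
  "plan": [
    {"x": 0,"y": 0.25,"z": 0,"ax": 0,"ay": 0,"az": 0,"hand": 12},
    {"x": 0,"y": 0.5,"z": 0,"ax": 0,"ay": 0,"az": 0,"hand": 12},
    {"x": 0,"y": 0.7,"z": 0,"ax": 0,"ay": 0,"az": 0,"hand": 12},
    {"x": 0,"y": 0.7,"z": 0,"ax": 0,"ay": 0,"az": 0,"hand": 12},
    {"x": 0,"y": 0.7,"z": 0,"ax": 0,"ay": 0,"az": 0,"hand": 12}
  ]
}}

```text
clock: 21.3
eef_pos: [533.0, 75.3, 64.1]
tcp_rot: [-3.14, -0.001, 0.065]
contact_force: [-0.9, 8.1, 6.5]
opening: 0.153
grasp_force: 27.2
```

Run:
```python
from h import *
s=monitor.sense();print(s["eef_pos"],s["tcp_rot"],s["contact_force"],s["opening"],s["grasp_force"],case(-71,48,0))
```

```text
[533.0198512   75.32108583  64.08133607] [-3.14039714e+00 -1.19793894e-03  6.45087055e-02] [-0.85824261  8.07558878  6.45396281] 0.1530380609346115 27.222477793693542 [531.03213124  75.48688474   0.        ]
```

>>> {"api": "drive_tool", "payload": {
  "plan": [
    {"x": 0,"y": 0,"z": 0,"ax": 0,"ay": 0,"az": 0,"hand": 36},
    {"x": 0,"y": 0,"z": 0,"ax": 0,"ay": 0,"az": 0,"hand": 36},
    {"x": 0,"y": 0,"z": -0.5,"ax": 0,"ay": 0,"az": 0,"hand": 36},
    {"x": 0,"y": 0,"z": -1.1,"ax": 0,"ay": 0,"az": 0,"hand": 36},
    {"x": -0.8,"y": -0.3,"z": -1.1,"ax": 0,"ay": 0,"az": 0,"hand": 0},
    {"x": -1.6,"y": -0.6,"z": -1.1,"ax": 0,"ay": 0,"az": 0,"hand": 0},
    {"x": -1.6,"y": -0.6,"z": -1.1,"ax": 0,"ay": 0,"az": 0,"hand": 0},
    {"x": -1.6,"y": -0.6,"z": -1.1,"ax": 0,"ay": 0,"az": 0,"hand": 0}
  ]
}}

```text
clock: 22.1
eef_pos: [449.9, 99.2, 118.3]
tcp_rot: [3.141, 0.0, 0.067]
contact_force: [0.5, -0.0, -0.0]
opening: 0.002
grasp_force: 0.0
```

Run:
```python
from h import *
s=monitor.sense();print(s["eef_pos"],s["opening"])
c=imaging.camera_info("wrist");im=imaging.grab_frame("wrist"); cv2.imwrite("pics/w7.png",im[:,:,::-1])
for n,m in (("o",((3,150,60),(16,255,255))),("g",((50,90,30),(85,255,255)))):
  for b in blobs(im,*m,amin=60,roi=(150,100,420,420)): print(n,b[0],b[1],wrect(c,b[2],78))
rel(case(-157,79,63),YW);rel(case(-90,79,63),YW)
```

```text
[449.9224865   99.24830549 118.27741995] 0.0022786756210578076
o [331.17207792 105.05194805] 308 (array([528.7678833 ,  77.12841034]), (5.705476760864258, 14.860943794250488), 3.8249330520629883)
g [277.57269504 191.5212766 ] 564 (array([479.05514526, 103.50792694]), (15.645586967468262, 12.487850189208984), 3.8312604427337646)
shift [-0.156 -0.043  1.108] turn [ 0.006 -0.005  0.01 ]
shift [ 1.184 -0.041  1.109] turn [ 0.006 -0.005  0.01 ]
```

View pics/w7.png

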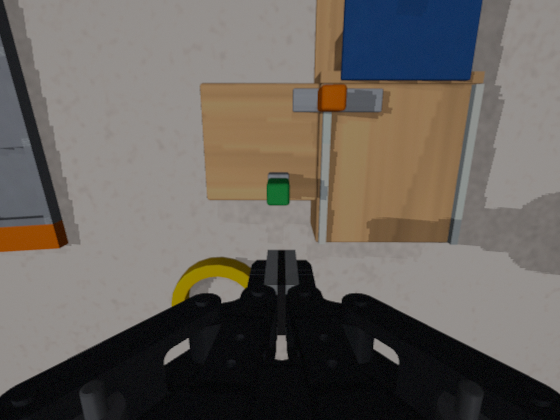

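The picture shows the bolt home at (332,98), the keeper at (278,192), and the shut fingers behind it. Push.

>>> {"api": "drive_tool", "payload": {
  "plan": [
    {"x": -0.15,"y": -0.04,"z": 0.5,"ax": 0,"ay": 0,"az": 0,"hand": 0},
    {"x": -0.15,"y": -0.04,"z": 1.1,"ax": 0,"ay": 0,"az": 0,"hand": 0},
    {"x": -0.15,"y": -0.04,"z": 1.1,"ax": 0,"ay": 0,"az": 0,"hand": 0},
    {"x": 0.15,"y": -0.04,"z": 1.1,"ax": 0,"ay": 0,"az": 0,"hand": 0},
    {"x": 0.4,"y": -0.04,"z": 1.1,"ax": 0,"ay": 0,"az": 0,"hand": 0},
    {"x": 0.65,"y": -0.04,"z": 1.1,"ax": 0,"ay": 0,"az": 0,"hand": 0},
    {"x": 0.9,"y": -0.04,"z": 1.1,"ax": 0,"ay": 0,"az": 0,"hand": 0},
    {"x": 1.05,"y": -0.04,"z": 1.1,"ax": 0,"ay": 0,"az": 0,"hand": 0}
  ]
}}

```text
clock: 22.95
eef_pos: [503.3, 104.4, 63.3]
tcp_rot: [3.141, 0.002, 0.065]
contact_force: [-5.0, -1.2, -0.2]
opening: 0.002
grasp_force: 2.2
```

>>> {"api": "drive_tool", "payload": {
  "plan": [
    {"x": 0.04,"y": 0,"z": 0,"ax": 0,"ay": 0,"az": 0,"hand": 0},
    {"x": 0.08,"y": 0,"z": 0,"ax": 0,"ay": 0,"az": 0,"hand": 0},
    {"x": 0.08,"y": 0,"z": 0,"ax": 0,"ay": 0,"az": 0,"hand": 0}
  ]
}}

```text
clock: 23.25
eef_pos: [507.2, 105.0, 63.4]
tcp_rot: [3.141, -0.0, 0.066]
contact_force: [-2.3, -2.0, 0.0]
opening: 0.003
grasp_force: 0.7
```

Run:
```python
from h import *
s=monitor.sense();print(s["eef_pos"],s["contact_force"],s["opening"]);rel(case(-90,79,63),YW)
```

```text
[507.18733177 104.95759335  63.38551917] [-2.33109188 -1.98409763  0.0171543 ] 0.002662013446149769
shift [ 0.058 -0.001  0.008] turn [ 0.005 -0.004  0.005]
```

Push on a little until the stop is felt.

>>> {"api": "drive_tool", "payload": {
  "plan": [
    {"x": 0.03,"y": 0,"z": 0,"ax": 0,"ay": 0,"az": 0,"hand": 0},
    {"x": 0.06,"y": 0,"z": 0,"ax": 0,"ay": 0,"az": 0,"hand": 0},
    {"x": 0.09,"y": 0,"z": 0,"ax": 0,"ay": 0,"az": 0,"hand": 0},
    {"x": 0.09,"y": 0,"z": 0,"ax": 0,"ay": 0,"az": 0,"hand": 0}
  ]
}}

```text
clock: 23.65
eef_pos: [511.5, 105.4, 63.2]
tcp_rot: [3.141, 0.0, 0.066]
contact_force: [-1.6, -0.7, 0.1]
opening: 0.002
grasp_force: 1.0
```

>>> {"api": "drive_tool", "payload": {
  "plan": [
    {"x": -0.15,"y": 0,"z": 0,"ax": 0,"ay": 0,"az": 0,"hand": 0},
    {"x": -0.3,"y": 0,"z": -0.4,"ax": 0,"ay": 0,"az": 0,"hand": 0},
    {"x": -0.8,"y": 0,"z": -1.2,"ax": 0,"ay": 0,"az": 0,"hand": 0},
    {"x": -0.8,"y": 0,"z": -1.9,"ax": 0,"ay": 0,"az": 0,"hand": 0},
    {"x": -0.8,"y": 0,"z": -2,"ax": 0,"ay": 0,"az": 0,"hand": 0},
    {"x": -0.8,"y": 0,"z": -2,"ax": 0,"ay": 0,"az": 0,"hand": 0}
  ]
}}

```text
clock: 24.25
eef_pos: [472.3, 103.0, 164.3]
tcp_rot: [-3.142, -0.003, 0.066]
contact_force: [0.6, -0.4, 0.3]
opening: -0.001
grasp_force: 0.0
```

Run:
```python
from h import *
s=monitor.sense();print(s["eef_pos"])
c=imaging.camera_info("wrist");im=imaging.grab_frame("wrist"); cv2.imwrite("pics/w8.png",im[:,:,::-1])
for n,m in (("o",((3,150,60),(16,255,255))),("g",((50,90,30),(85,255,255))),("b",BLUE)):
  for b in blobs(im,*m,amin=60): print(n,b[0],b[1],wrect(c,b[2],52 if n=="b" else 78))
# houses from top
im=imaging.grab_frame("top"); c=imaging.camera_info("top")
for b in blobs(im,*BLUE,roi=(260,150,420,300),amin=60): print("house",cast(c,*b[0],46),b[1])
cv2.imwrite("im_top.png",im[:,:,::-1])
for b in blobs(im,(3,140,80),(16,255,255),roi=(100,150,170,300),amin=60): print("bar",wrect(c,b[2],12),b[1])
for b in blobs(im,(100,30,30),(125,120,255),roi=(100,180,150,285),amin=200): print("tray",wrect(c,b[2],12),b[1])
```

```text
[472.33744319 103.03950881 164.2752102 ]
o [323.62440191 136.27511962] 418 (array([533.17590332,  77.35913086]), (13.711908340454102, 14.913637161254883), 3.781730890274048)
o [ 64.96451613 243.63306452] 1240 (array([439.02575684, 269.08837891]), (16.605772018432617, 48.0651969909668), 7.546987533569336)
g [281.52112676 139.52676056] 355 (array([528.82879639, 106.72854614]), (13.105870246887207, 12.09229564666748), 3.7822763919830322)
b [386.43035608  60.88833178] 11767 (array([588.1494751 ,  32.73255157]), (80.3640365600586, 78.69967651367188), 3.7759172916412354)
house [ 659.08548401 -194.71475474   46.        ] 151
house [ 605.18649195 -349.11494447   46.        ] 152
house [ 477.8392552  -374.49456726   46.        ] 106
tray (array([520.95068359, 346.65649414]), (179.62411499023438, 27.551908493041992), 6.914957523345947) 359
```

Keeper (281,139) and bolt (324,136) are now in line, with the keeper shut to about 2 mm. Next I look at the tray from above.

>>> {"api": "drive_tool", "payload": {
  "plan": [
    {"x": 0.1,"y": -0.8,"z": -0.7,"ax": 0,"ay": 0,"az": 0,"hand": 0},
    {"x": 0.2,"y": -1.6,"z": -1,"ax": 0,"ay": 0,"az": 0,"hand": 0},
    {"x": 0.4,"y": -2.4,"z": -1,"ax": 0,"ay": 0,"az": 0,"hand": 0},
    {"x": 0.6,"y": -3.2,"z": -1,"ax": 0,"ay": 0,"az": 0,"hand": 0},
    {"x": 0.8,"y": -4,"z": -1,"ax": 0,"ay": 0,"az": 0,"hand": 0},
    {"x": 0.8,"y": -4.3,"z": -1,"ax": 0,"ay": 0,"az": 0,"hand": 0},
    {"x": 0.8,"y": -4.3,"z": -1,"ax": 0,"ay": 0,"az": 0,"hand": 0},
    {"x": 0.8,"y": -4.3,"z": -1,"ax": 0,"ay": 0,"az": 0,"hand": 0}
  ]
}}

```text
clock: 25.15
eef_pos: [496.3, 319.0, 211.4]
tcp_rot: [3.139, 0.003, 0.066]
contact_force: [-0.1, -0.3, -0.9]
opening: -0.0
grasp_force: 0.0
```

Run:
```python
from h import *
s=monitor.sense();print(s["eef_pos"])
c=imaging.camera_info("wrist");im=imaging.grab_frame("wrist"); cv2.imwrite("pics/w9.png",im[:,:,::-1])
hsv=cv2.cvtColor(im,cv2.COLOR_RGB2HSV)
for b in blobs(im,(3,140,60),(16,255,255),amin=300): print("bar",b[0],b[1],wrect(c,b[2],12))
for b in blobs(im,(95,20,30),(130,140,190),amin=1500): print("tray",b[0],b[1],wrect(c,b[2],12))
```

```text
[496.31422235 318.97874693 211.37046157]
bar [545.52928416 175.31236443] 461 (array([526.31384277,  31.50766373]), (18.72664451599121, 34.288780212402344), 3.7947750091552734)
tray [33.23053342 12.36971183] 1631 (array([646.71453857, 565.26177979]), (22.63675880432129, 66.49584197998047), 3.8242850303649902)
tray [269.30935468 155.56648324] 9995 (array([517.16607666, 332.30023193]), (197.05299377441406, 60.004695892333984), 7.5527496337890625)
```

View pics/w9.png

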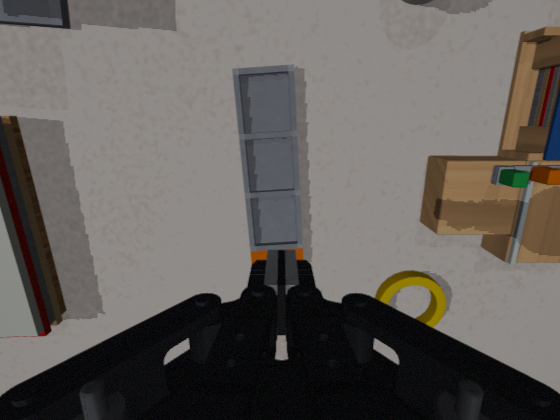

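>>> {"api": "drive_tool", "payload": {
  "plan": [
    {"x": 0.1,"y": 0.8,"z": -0.5,"ax": 0,"ay": 0,"az": 0,"hand": 80},
    {"x": 0.1,"y": 1.7,"z": -0.5,"ax": 0,"ay": 0,"az": 0,"hand": 80},
    {"x": 0.2,"y": 2.6,"z": -0.5,"ax": 0,"ay": 0,"az": 0,"hand": 80},
    {"x": 0.3,"y": 3.5,"z": -0.5,"ax": 0,"ay": 0,"az": 0,"hand": 80},
    {"x": 0.3,"y": 4.4,"z": -0.5,"ax": 0,"ay": 0,"az": 0,"hand": 80},
    {"x": 0.4,"y": 5.3,"z": -0.5,"ax": 0,"ay": 0,"az": 0,"hand": 80},
    {"x": 0.4,"y": 6.2,"z": -0.5,"ax": 0,"ay": 0,"az": 0,"hand": 80},
    {"x": 0.5,"y": 7,"z": -0.5,"ax": 0,"ay": 0,"az": 0,"hand": 80}
  ]
}}

```text
clock: 26.0
eef_pos: [543.6, -31.1, 238.1]
tcp_rot: [3.141, 0.001, 0.064]
contact_force: [1.2, -0.1, -0.3]
opening: 0.937
grasp_force: 0.0
```

>>> {"api": "drive_tool", "payload": {
  "plan": [
    {"x": 0.1,"y": 0.8,"z": 0,"ax": 0,"ay": 0,"az": 0.2,"hand": 80},
    {"x": 0.3,"y": 1.6,"z": 0,"ax": 0,"ay": 0,"az": 0.4,"hand": 80},
    {"x": 0.4,"y": 2.4,"z": 0,"ax": 0,"ay": 0,"az": 0.6,"hand": 80},
    {"x": 0.6,"y": 3.2,"z": 0,"ax": 0,"ay": 0,"az": 0.6,"hand": 80},
    {"x": 0.6,"y": 4,"z": 0,"ax": 0,"ay": 0,"az": 0.6,"hand": 80},
    {"x": 0.6,"y": 4.7,"z": 0,"ax": 0,"ay": 0,"az": 0.6,"hand": 80},
    {"x": 0.6,"y": 4.7,"z": 0,"ax": 0,"ay": 0,"az": 0.6,"hand": 80},
    {"x": 0.6,"y": 4.7,"z": 0,"ax": 0,"ay": 0,"az": 0.6,"hand": 80}
  ]
}}

```text
clock: 26.8
eef_pos: [589.0, -261.5, 237.7]
tcp_rot: [3.142, 0.002, -0.0]
contact_force: [0.8, 0.6, 0.2]
opening: 0.937
grasp_force: 0.0
```

Run:
```python
from h import *
s=monitor.sense();print(s["eef_pos"],s["tcp_rot"],s["qpos"])
c=imaging.camera_info("wrist");im=imaging.grab_frame("wrist"); cv2.imwrite("pics/w10.png",cv2.resize(im[:,:,::-1],(800,600),interpolation=cv2.INTER_CUBIC));cv2.imwrite("im10.png",im[:,:,::-1]); np.save("c10.npy",c,allow_pickle=True)
for b in blobs(im,*BLUE,amin=150): print("b",b[0],b[1],cast(c,*b[0],46),wrect(c,b[2],46))
for b in blobs(im,(2,100,40),(18,255,255),amin=8): print("o",b[0],b[1],cast(c,*b[0],9))
```

```text
[ 588.96605623 -261.49881281  237.74770593] [ 3.14156354e+00  1.64099019e-03 -2.49236180e-04] [-4.19808215e-01  3.78063072e-01  1.58158400e+00 -7.50674150e-04
  1.18343249e+00  1.15152141e+00]
b [ 7.39751553 26.17391304] 161 [743.30402188  -3.38398235  46.        ] (array([745.30554199,  -4.47378731]), (13.848422050476074, 37.60430908203125), 74.52295684814453)
b [214.74984326 116.30470219] 1595 [ 661.97320217 -193.97749896   46.        ] (array([ 661.3805542 , -193.55337524]), (38.16965866088867, 44.19899368286133), 18.64133071899414)
b [ 20.71128548 174.58089084] 4333 [602.44605276  16.56021027  46.        ] (array([606.89624023,  25.17699051]), (118.27117156982422, 62.36558151245117), 3.7248518466949463)
b [363.62008427 166.50351124] 1424 [ 611.10000106 -348.5149854    46.        ] (array([ 610.69519043, -349.25738525]), (45.79741668701172, 38.6260986328125), 83.04646301269531)
b [372.00757576 265.92424242] 396 [ 495.73680485 -366.66880888   46.        ] (array([ 489.77825928, -372.88320923]), (44.02122497558594, 38.188636779785156), 85.61663818359375)
o [241.02912621 109.00485437] 206 [ 670.17149234 -216.3370264     9.        ]
o [ 54.44719081 232.13434878] 10964 [523.72986887  22.05068733   9.        ]
o [290.92423294 271.04383219] 1597 [ 470.27081128 -273.92040733    9.        ]
```

View pics/w10.png

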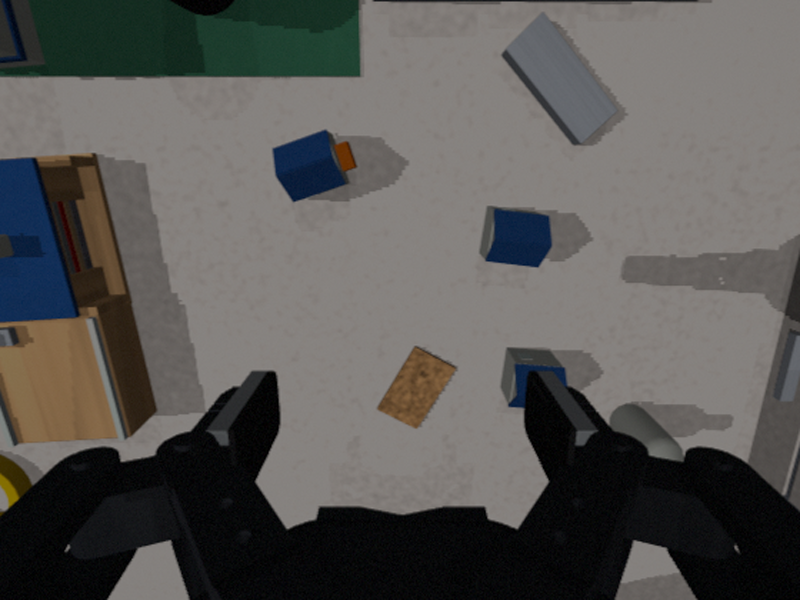

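A's porch is seen at (345,155), pointing to -y. The white gables of B and C at (485,237) and (515,375) face +y, so their porches should be on the -y side. Start with house A.

Run:
```python
from h import *
rel((658.4,-193.6,150),1.895)
```

```text
shift [ 1.388 -1.336  1.756] turn [-1.4000e-02  1.0000e-02 -1.8086e+01]
```

>>> {"api": "drive_tool", "payload": {
  "plan": [
    {"x": 0.3,"y": -0.3,"z": 0,"ax": 0,"ay": 0,"az": -1.35,"hand": 80},
    {"x": 0.6,"y": -0.6,"z": 0.2,"ax": 0,"ay": 0,"az": -2.7,"hand": 80},
    {"x": 1,"y": -1,"z": 0.5,"ax": 0,"ay": 0,"az": -4,"hand": 80},
    {"x": 1.39,"y": -1.34,"z": 0.8,"ax": 0,"ay": 0,"az": -5.4,"hand": 80},
    {"x": 1.39,"y": -1.34,"z": 1.1,"ax": 0,"ay": 0,"az": -6.7,"hand": 80},
    {"x": 1.39,"y": -1.34,"z": 1.4,"ax": 0,"ay": 0,"az": -8,"hand": 80},
    {"x": 1.39,"y": -1.34,"z": 1.75,"ax": 0,"ay": 0,"az": -9.3,"hand": 80},
    {"x": 1.39,"y": -1.34,"z": 1.75,"ax": 0,"ay": 0,"az": -10.1,"hand": 80}
  ]
}}

```text
clock: 27.65
eef_pos: [657.6, -191.1, 148.0]
tcp_rot: [-3.137, 0.002, 1.067]
contact_force: [-0.2, 0.3, -0.0]
opening: 0.933
grasp_force: 0.0
```

>>> {"api": "drive_tool", "payload": {
  "plan": [
    {"x": 0,"y": 0,"z": 0,"ax": 0,"ay": 0,"az": -1.35,"hand": 80},
    {"x": 0,"y": 0,"z": 0,"ax": 0,"ay": 0,"az": -2.7,"hand": 80},
    {"x": 0,"y": 0,"z": 0,"ax": 0,"ay": 0,"az": -4,"hand": 80},
    {"x": 0,"y": 0,"z": 0,"ax": 0,"ay": 0,"az": -5.4,"hand": 80},
    {"x": 0,"y": 0,"z": 0,"ax": 0,"ay": 0,"az": -6.7,"hand": 80},
    {"x": 0,"y": 0,"z": 0,"ax": 0,"ay": 0,"az": -8,"hand": 80},
    {"x": 0,"y": 0,"z": 0,"ax": 0,"ay": 0,"az": -8,"hand": 80},
    {"x": 0,"y": 0,"z": 0,"ax": 0,"ay": 0,"az": -8,"hand": 80}
  ]
}}

```text
clock: 28.45
eef_pos: [659.3, -192.2, 150.8]
tcp_rot: [-3.141, 0.0, 1.895]
contact_force: [-0.4, 0.1, 0.6]
opening: 0.932
grasp_force: 0.0
```

```bash
cat >> h.py <<'E'
def house(save=None):
    p,R=pose(); c=imaging.camera_info("wrist");im=imaging.grab_frame("wrist")
    if save: cv2.imwrite(save,im[:,:,::-1])
    print("tcp",p.round(1),"yaw",R.as_euler("xyz")[2].round(3))
    for b in blobs(im,*BLUE,amin=400):
        w=wrect(c,b[2],46); d=R.inv().apply(np.r_[w[0],46]-p)
        if abs(d[0])<90 and abs(d[1])<90: print("roof",w[0].round(1),np.round(w[1],1),round(w[2],1),"tool",d.round(1),"n",b[1])
    for b in blobs(im,(2,100,40),(18,255,255),amin=20):
        d=R.inv().apply(cast(c,*b[0],12)-p)
        if abs(d[0])<90 and abs(d[1])<90: print("orange",b[1],d.round(1))
E
python3 - <<'E'
from h import *
house("pics/w11.png")
E
```

```text
tcp [ 659.3 -192.2  150.8] yaw 1.895
roof [ 662.3 -193.7] [37.3 46. ] 18.2 tool [ -2.4   2.4 104.8] n 2274
```

View pics/w11.png

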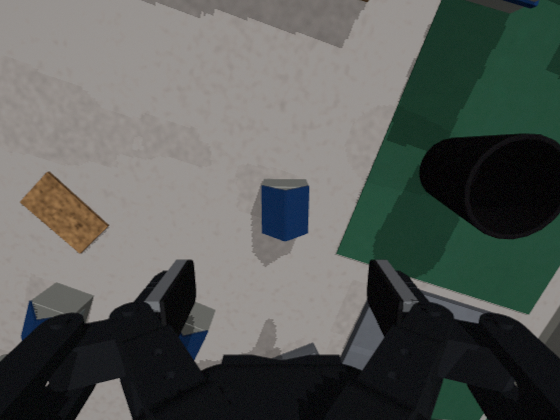

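>>> {"api": "drive_tool", "payload": {
  "plan": [
    {"x": -0.13,"y": 0.05,"z": 0.7,"ax": 0,"ay": 0,"az": 0,"hand": 80},
    {"x": -0.13,"y": 0.05,"z": 1.4,"ax": 0,"ay": 0,"az": 0,"hand": 80},
    {"x": -0.13,"y": 0.05,"z": 2.1,"ax": 0,"ay": 0,"az": 0,"hand": 80},
    {"x": -0.13,"y": 0.05,"z": 2.7,"ax": 0,"ay": 0,"az": 0,"hand": 80},
    {"x": -0.13,"y": 0.05,"z": 2.7,"ax": 0,"ay": 0,"az": 0,"hand": 60},
    {"x": -0.13,"y": 0.05,"z": 2.7,"ax": 0,"ay": 0,"az": 0,"hand": 36},
    {"x": -0.13,"y": 0.05,"z": 2.7,"ax": 0,"ay": 0,"az": 0,"hand": 36},
    {"x": -0.13,"y": 0.05,"z": 2.7,"ax": 0,"ay": 0,"az": 0,"hand": 36}
  ],
  "grip_force": 30
}}

```text
clock: 29.3
eef_pos: [665.4, -198.9, 17.8]
tcp_rot: [3.14, 0.002, 1.898]
contact_force: [0.2, 0.1, -0.7]
opening: 0.464
grasp_force: 30.6
```

>>> {"api": "drive_tool", "payload": {
  "plan": [
    {"x": 0,"y": 0,"z": 0,"ax": 0,"ay": 0,"az": 0,"hand": 36},
    {"x": 0,"y": 0,"z": 0,"ax": 0,"ay": 0,"az": 0,"hand": 36},
    {"x": 0,"y": 0,"z": -0.5,"ax": 0,"ay": 0,"az": 0,"hand": 36},
    {"x": 0,"y": 0,"z": -1.2,"ax": 0,"ay": 0,"az": 0,"hand": 36},
    {"x": 0,"y": 0,"z": -2,"ax": 0,"ay": 0,"az": 0,"hand": 36},
    {"x": 0,"y": 0,"z": -2.8,"ax": 0,"ay": 0,"az": 0,"hand": 36},
    {"x": 0,"y": 0,"z": -2.8,"ax": 0,"ay": 0,"az": 0,"hand": 36},
    {"x": 0,"y": 0,"z": -2.8,"ax": 0,"ay": 0,"az": 0,"hand": 36}
  ]
}}

```text
clock: 30.1
eef_pos: [664.8, -198.6, 157.4]
tcp_rot: [3.14, 0.002, 1.898]
contact_force: [-0.8, 0.0, -0.3]
opening: 0.46
grasp_force: 30.6
```

```bash
cat >> h.py <<'E'
TC=np.array([514.3,332.2]);TY=0.132
def pk(n): xp={1:-59,2:5,3:69}[n]; return TC+xp*np.array([np.cos(TY),np.sin(TY)])
E
python3 - <<'E'
from h import *
s=monitor.sense();print(s["eef_pos"],s["contact_force"],s["opening"],s["grasp_force"])
house("im11.png")
p=pk(3);print(p); f=rel((560,60,154),1.0); rel((*p,154),TY,frm=f)
E
```

```text
[ 664.75590395 -198.64438384  157.39812232] [-0.82837135  0.01226522 -0.29693826] 0.45974411950622734 30.633020997047424
tcp [ 664.8 -198.6  157.4] yaw 1.898
roof [ 688.9 -271.3] [ 82.4 116.9] 18.5 tool [-76.3  -0.7 111.6] n 8668
[582.69974433 341.2815734 ]
shift [ 5.56  -0.304  0.032] turn [-4.000e-03  7.000e-03  8.577e+00]
shift [ 4.979 -2.658 -0.   ] turn [ 0.    -0.     8.289]
```

>>> {"api": "drive_tool", "payload": {
  "plan": [
    {"x": 0.8,"y": -0.05,"z": 0,"ax": 0,"ay": 0,"az": 1.2,"hand": 36},
    {"x": 1.6,"y": -0.1,"z": 0,"ax": 0,"ay": 0,"az": 2.4,"hand": 36},
    {"x": 2.4,"y": -0.15,"z": 0,"ax": 0,"ay": 0,"az": 3.6,"hand": 36},
    {"x": 3.2,"y": -0.2,"z": 0,"ax": 0,"ay": 0,"az": 4.8,"hand": 36},
    {"x": 4,"y": -0.25,"z": 0,"ax": 0,"ay": 0,"az": 6,"hand": 36},
    {"x": 4.8,"y": -0.3,"z": 0,"ax": 0,"ay": 0,"az": 7.2,"hand": 36},
    {"x": 5.56,"y": -0.3,"z": 0,"ax": 0,"ay": 0,"az": 8.5,"hand": 36},
    {"x": 5.56,"y": -0.3,"z": 0,"ax": 0,"ay": 0,"az": 8.5,"hand": 36}
  ]
}}

```text
clock: 30.95
eef_pos: [557.6, 63.3, 153.8]
tcp_rot: [-3.138, 0.003, 1.005]
contact_force: [-0.6, -0.4, -0.1]
opening: 0.461
grasp_force: 30.6
```

>>> {"api": "drive_tool", "payload": {
  "plan": [
    {"x": 0.8,"y": -0.4,"z": 0,"ax": 0,"ay": 0,"az": 1.2,"hand": 36},
    {"x": 1.6,"y": -0.8,"z": 0,"ax": 0,"ay": 0,"az": 2.4,"hand": 36},
    {"x": 2.4,"y": -1.2,"z": 0,"ax": 0,"ay": 0,"az": 3.6,"hand": 36},
    {"x": 3.2,"y": -1.6,"z": 0,"ax": 0,"ay": 0,"az": 4.8,"hand": 36},
    {"x": 4,"y": -2,"z": 0,"ax": 0,"ay": 0,"az": 6,"hand": 36},
    {"x": 4.8,"y": -2.5,"z": 0,"ax": 0,"ay": 0,"az": 7.2,"hand": 36},
    {"x": 4.98,"y": -2.66,"z": 0,"ax": 0,"ay": 0,"az": 8.3,"hand": 36},
    {"x": 4.98,"y": -2.66,"z": 0,"ax": 0,"ay": 0,"az": 8.3,"hand": 36}
  ]
}}

```text
clock: 31.75
eef_pos: [580.0, 342.8, 153.5]
tcp_rot: [3.14, 0.003, 0.141]
contact_force: [-0.4, -0.4, -1.5]
opening: 0.459
grasp_force: 30.6
```

```bash
cat >> h.py <<'E'
def offx(f, h0):
    "tool x of the +x ends of the held house's eaves (z 36 above bottom); h0 = height of tcp above house bottom"
    im=cv2.imread(f)[:,:,::-1].copy(); p,R=pose(); c=imaging.camera_info("wrist")
    b=max(blobs(im,*BLUE,amin=400,roi=(150,100,420,420)),key=lambda b:b[1]); cn=np.argwhere(b[2])
    u0,u1=cn[:,1].min(),cn[:,1].max()
    for lo,hi in ((u0,u0+25),(u1-25,u1)):
        k=cn[(cn[:,1]>=lo)&(cn[:,1]<=hi)]; i=k[:,0].min(); kk=k[k[:,0]<i+400]
        # corner: extreme up-left/up-right
        s=-1 if lo==u0 else 1; q=kk[np.argmax(s*kk[:,1]-kk[:,0])]
        print("corner px",q[::-1],"tool",R.inv().apply(cast(c,q[1],q[0],p[2]-h0+36)-p).round(1))
E
python3 - <<'E'
from h import *
s=monitor.sense();print(s["eef_pos"],s["tcp_rot"],s["opening"])
cv2.imwrite("im12.png",imaging.grab_frame("wrist")[:,:,::-1]); offx("im12.png",17.8)
rel((*pk(3),60),TY)
E
```

```text
[580.02883678 342.76707688 153.46498907] [3.14026750e+00 2.89650923e-03 1.40900305e-01] 0.4585518127000189
corner px [234 230] tool [ 26.  -19.6 -18.3]
corner px [328 230] tool [ 26.   19.2 -18.2]
shift [0.056 0.003 1.873] turn [0.018 0.029 0.113]
```

>>> {"api": "drive_tool", "payload": {
  "plan": [
    {"x": -0.024,"y": 0,"z": 0.7,"ax": 0,"ay": 0,"az": 0.11,"hand": 36},
    {"x": -0.024,"y": 0,"z": 1.4,"ax": 0,"ay": 0,"az": 0.11,"hand": 36},
    {"x": -0.024,"y": 0,"z": 2,"ax": 0,"ay": 0,"az": 0.11,"hand": 36},
    {"x": -0.024,"y": 0,"z": 2.3,"ax": 0,"ay": 0,"az": 0.11,"hand": 36},
    {"x": -0.024,"y": 0,"z": 2.3,"ax": 0,"ay": 0,"az": 0.11,"hand": 36},
    {"x": -0.024,"y": 0,"z": 2.3,"ax": 0,"ay": 0,"az": 0.11,"hand": 36}
  ]
}}

```text
clock: 32.4
eef_pos: [580.2, 340.7, 41.0]
tcp_rot: [3.141, 0.0, 0.128]
contact_force: [-0.6, 0.9, 0.1]
opening: 0.46
grasp_force: 30.6
```

Run:
```python
from h import *
s=monitor.sense();print(s["eef_pos"],s["tcp_rot"],s["contact_force"])
cv2.imwrite("im13.png",imaging.grab_frame("wrist")[:,:,::-1]);
d=np.array([np.cos(TY),np.sin(TY)])
rel((*(pk(3)-4*d),22.5),TY)
im=cv2.imread("im13.png");cv2.imwrite("pics/w13.png",im)
```

```text
[580.24343469 340.72951959  41.03685336] [3.14114346e+00 3.54706550e-04 1.27964706e-01] [-0.63302311  0.85877186  0.08708955]
shift [-0.04   0.005  0.386] turn [-0.002 -0.01  -0.04 ]
```

View pics/w13.png

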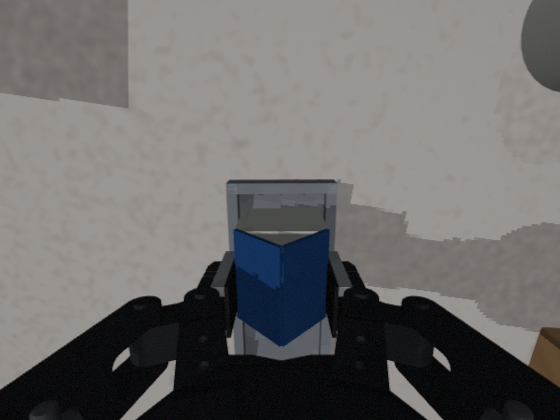

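The house is centred sideways in pocket 3. The gable foot at row 209 and the far wall's inner edge at row 193 show about a 6 mm gap where 4 is ideal, so I nudge forward 1.5 mm and lower.

>>> {"api": "drive_tool", "payload": {
  "plan": [
    {"x": 0.03,"y": 0,"z": 0.1,"ax": 0,"ay": 0,"az": 0,"hand": 36},
    {"x": 0.03,"y": 0,"z": 0.25,"ax": 0,"ay": 0,"az": 0,"hand": 36},
    {"x": 0.03,"y": 0,"z": 0.37,"ax": 0,"ay": 0,"az": 0,"hand": 36},
    {"x": 0.03,"y": 0,"z": 0.37,"ax": 0,"ay": 0,"az": 0,"hand": 36},
    {"x": 0.03,"y": 0,"z": 0.37,"ax": 0,"ay": 0,"az": 0,"hand": 36}
  ]
}}

```text
clock: 32.95
eef_pos: [580.8, 341.5, 21.5]
tcp_rot: [3.141, 0.001, 0.128]
contact_force: [-0.0, -0.1, 0.0]
opening: 0.46
grasp_force: 31.0
```

Run:
```python
from h import *
s=monitor.sense();print(s["eef_pos"],s["tcp_rot"],s["contact_force"],s["wrist_torque"])
```

```text
[580.80866029 341.46057793  21.48218743] [3.14089394e+00 1.22621662e-03 1.27643863e-01] [-0.02600187 -0.12978744  0.03294843] [-0.02565815  0.04270456  0.03597986]
```

>>> {"api": "drive_tool", "payload": {
  "plan": [
    {"x": 0,"y": 0,"z": 0,"ax": 0,"ay": 0,"az": 0,"hand": 46},
    {"x": 0,"y": 0,"z": 0,"ax": 0,"ay": 0,"az": 0,"hand": 56},
    {"x": 0,"y": 0,"z": 0,"ax": 0,"ay": 0,"az": 0,"hand": 56},
    {"x": 0,"y": 0,"z": -0.5,"ax": 0,"ay": 0,"az": 0,"hand": 56},
    {"x": 0,"y": 0,"z": -1.2,"ax": 0,"ay": 0,"az": 0,"hand": 56},
    {"x": 0,"y": 0,"z": -2,"ax": 0,"ay": 0,"az": 0,"hand": 70},
    {"x": 0,"y": 0,"z": -2.8,"ax": 0,"ay": 0,"az": 0,"hand": 80},
    {"x": 0,"y": 0,"z": -2.8,"ax": 0,"ay": 0,"az": 0,"hand": 80}
  ]
}}

```text
clock: 33.75
eef_pos: [584.3, 343.4, 168.4]
tcp_rot: [-3.138, -0.008, 0.127]
contact_force: [0.3, -0.4, -0.0]
opening: 0.933
grasp_force: 0.0
```

Run:
```python
from h import *
house("im14.png")
im=imaging.grab_frame("top"); c=imaging.camera_info("top")
for b in blobs(im,*BLUE,roi=(260,150,420,300),amin=60): print("house",cast(c,*b[0],46).round(1),b[1])
f=rel((560,60,165),0.75); rel((606.5,-348,165),1.449,frm=f)
```

```text
tcp [584.3 343.4 168.4] yaw 0.127
roof [583.9 342.2] [46.7 38.7] 6.9 tool [ -1.6   1.5 122.4] n 2130
house [ 605.1 -349.5   46. ] 159
house [ 481.3 -374.8   46. ] 174
shift [-1.145  5.537 -0.044] turn [ 0.    -0.013 -5.945]
shift [-4.882  6.605  0.   ] turn [ 0.     0.    -6.675]
```

>>> {"api": "drive_tool", "payload": {
  "plan": [
    {"x": -0.15,"y": 0.8,"z": 0,"ax": 0,"ay": 0,"az": -0.8,"hand": 80},
    {"x": -0.3,"y": 1.6,"z": 0,"ax": 0,"ay": 0,"az": -1.6,"hand": 80},
    {"x": -0.5,"y": 2.4,"z": 0,"ax": 0,"ay": 0,"az": -2.5,"hand": 80},
    {"x": -0.65,"y": 3.2,"z": 0,"ax": 0,"ay": 0,"az": -3.3,"hand": 80},
    {"x": -0.8,"y": 4,"z": 0,"ax": 0,"ay": 0,"az": -4.2,"hand": 80},
    {"x": -1,"y": 4.8,"z": 0,"ax": 0,"ay": 0,"az": -5,"hand": 80},
    {"x": -1.14,"y": 5.54,"z": 0,"ax": 0,"ay": 0,"az": -5.95,"hand": 80},
    {"x": -1.14,"y": 5.54,"z": 0,"ax": 0,"ay": 0,"az": -5.95,"hand": 80}
  ]
}}

```text
clock: 34.65
eef_pos: [558.0, 55.7, 160.3]
tcp_rot: [-3.14, 0.005, 0.751]
contact_force: [0.6, 0.5, 0.0]
opening: 0.935
grasp_force: 0.0
```

>>> {"api": "drive_tool", "payload": {
  "plan": [
    {"x": -0.5,"y": 0.7,"z": 0,"ax": 0,"ay": 0,"az": -0.8,"hand": 80},
    {"x": -1,"y": 1.4,"z": 0,"ax": 0,"ay": 0,"az": -1.6,"hand": 80},
    {"x": -1.5,"y": 2,"z": 0,"ax": 0,"ay": 0,"az": -2.5,"hand": 80},
    {"x": -2,"y": 2.7,"z": 0,"ax": 0,"ay": 0,"az": -3.3,"hand": 80},
    {"x": -2.5,"y": 3.4,"z": 0,"ax": 0,"ay": 0,"az": -4.2,"hand": 80},
    {"x": -3,"y": 4,"z": 0,"ax": 0,"ay": 0,"az": -5,"hand": 80},
    {"x": -3.5,"y": 4.7,"z": 0,"ax": 0,"ay": 0,"az": -5.8,"hand": 80},
    {"x": -3.9,"y": 5.3,"z": 0,"ax": 0,"ay": 0,"az": -6.67,"hand": 80}
  ]
}}

```text
clock: 35.45
eef_pos: [597.4, -268.5, 160.5]
tcp_rot: [-3.139, -0.0, 1.451]
contact_force: [-0.4, 0.8, -1.0]
opening: 0.935
grasp_force: 0.0
```

Run:
```python
from h import *
print(pose()[0]);rel((606.5,-348,150),1.449)
```

```text
[ 597.39974092 -268.4875668   160.50695133]
shift [-1.557  0.371  0.209] turn [-0.026 -0.     0.021]
```

>>> {"api": "drive_tool", "payload": {
  "plan": [
    {"x": -0.8,"y": 0.2,"z": 0.1,"ax": 0,"ay": 0,"az": 0,"hand": 80},
    {"x": -1.5,"y": 0.37,"z": 0.2,"ax": 0,"ay": 0,"az": 0,"hand": 80},
    {"x": -1.5,"y": 0.37,"z": 0.2,"ax": 0,"ay": 0,"az": 0,"hand": 80},
    {"x": -1.5,"y": 0.37,"z": 0.2,"ax": 0,"ay": 0,"az": 0,"hand": 80}
  ]
}}

```text
clock: 35.85
eef_pos: [606.4, -343.5, 150.2]
tcp_rot: [-3.138, -0.001, 1.447]
contact_force: [-0.2, -0.1, 0.4]
opening: 0.938
grasp_force: 0.0
```

```bash
cat >> h.py <<'E'
def eaves(f):
    "left/right eave edges of the roof nearest the image middle, corners cast at z 36, in tool coordinates"
    im=cv2.imread(f)[:,:,::-1].copy(); p,R=pose(); c=imaging.camera_info("wrist")
    b=min(blobs(im,*BLUE,amin=600),key=lambda b:np.hypot(*(b[0]-[282,215]))); k=np.argwhere(b[2])[:,::-1].astype(float)
    for n,w in (("UL",(-1,-.5)),("UR",(1,-.5)),("LL",(-1,.4)),("LR",(1,.4)),("DN",(0,1))):
        q=k[np.argmax(k@np.array(w))]; print(n,q,R.inv().apply(cast(c,*q,56 if n=="DN" else 36)-p).round(1))
E
python3 - <<'E'
from h import *
house("im15.png"); eaves("im15.png")
E
```

```text
tcp [ 606.4 -343.5  150.2] yaw 1.447
roof [ 609.  -349.7] [46.1 37.5] 83.0 tool [ -5.9   3.7 104.2] n 2255
UL [263. 190.] [ 14.8 -15.7 114.8]
UR [310. 190.] [ 14.8  23.3 114.7]
LL [264. 235.] [-24.9 -15.5 114.8]
LR [309. 235.] [-24.8  23.4 114.7]
DN [285. 244.] [-25.2   2.5  94.7]
```

>>> {"api": "drive_tool", "payload": {
  "plan": [
    {"x": -0.1,"y": 0.07,"z": 0.7,"ax": 0,"ay": 0,"az": 0,"hand": 80},
    {"x": -0.1,"y": 0.07,"z": 1.4,"ax": 0,"ay": 0,"az": 0,"hand": 80},
    {"x": -0.1,"y": 0.07,"z": 2.1,"ax": 0,"ay": 0,"az": 0,"hand": 80},
    {"x": -0.1,"y": 0.07,"z": 2.66,"ax": 0,"ay": 0,"az": 0,"hand": 80},
    {"x": -0.1,"y": 0.07,"z": 2.66,"ax": 0,"ay": 0,"az": 0,"hand": 60},
    {"x": -0.1,"y": 0.07,"z": 2.66,"ax": 0,"ay": 0,"az": 0,"hand": 36},
    {"x": -0.1,"y": 0.07,"z": 2.66,"ax": 0,"ay": 0,"az": 0,"hand": 36},
    {"x": -0.1,"y": 0.07,"z": 2.66,"ax": 0,"ay": 0,"az": 0,"hand": 36}
  ]
}}

```text
clock: 36.7
eef_pos: [611.2, -349.7, 21.4]
tcp_rot: [3.139, 0.002, 1.449]
contact_force: [0.1, 0.1, 0.0]
opening: 0.462
grasp_force: 30.6
```

>>> {"api": "drive_tool", "payload": {
  "plan": [
    {"x": 0,"y": 0,"z": 0,"ax": 0,"ay": 0,"az": 0,"hand": 36},
    {"x": 0,"y": 0,"z": 0,"ax": 0,"ay": 0,"az": 0,"hand": 36},
    {"x": 0,"y": 0,"z": -0.5,"ax": 0,"ay": 0,"az": 0,"hand": 36},
    {"x": 0,"y": 0,"z": -1.2,"ax": 0,"ay": 0,"az": 0,"hand": 36},
    {"x": 0,"y": 0,"z": -2,"ax": 0,"ay": 0,"az": 0,"hand": 36},
    {"x": 0,"y": 0,"z": -2.8,"ax": 0,"ay": 0,"az": 0,"hand": 36},
    {"x": 0,"y": 0,"z": -2.8,"ax": 0,"ay": 0,"az": 0,"hand": 36},
    {"x": 0,"y": 0,"z": -2.8,"ax": 0,"ay": 0,"az": 0,"hand": 36}
  ]
}}

```text
clock: 37.5
eef_pos: [610.6, -349.8, 161.1]
tcp_rot: [3.139, 0.002, 1.449]
contact_force: [-0.4, 0.8, -1.4]
opening: 0.46
grasp_force: 30.7
```

Run:
```python
from h import *
s=monitor.sense();print(s["eef_pos"],s["contact_force"],s["opening"],s["grasp_force"])
im=imaging.grab_frame("wrist");cv2.imwrite("im16.png",im[:,:,::-1]); offx("im16.png",17.5)
# orange seen from the side / top camera for the porch direction
for n in ("side","top"):
    c=imaging.camera_info(n); im=imaging.grab_frame(n); p,R=pose(); u,v=proj(c,p)
    for b in blobs(im,(2,110,40),(20,255,255),amin=3,roi=(int(u-30),int(v-30),int(u+30),int(v+30))): print(n,b[0],b[1],"tcp px",u,v,"porch+",proj(c,p+R.apply([-25,0,9])),"porch-",proj(c,p+R.apply([25,0,9])))
f=rel((560,60,154),0.75); rel((*pk(2),154),TY,frm=f)
```

```text
[ 610.57209972 -349.77971862  161.06463118] [-0.42934107  0.75254451 -1.37218536] 0.45977775040893204 30.669334530830383
corner px [237 240] tool [ 22.3 -18.9 -18.5]
corner px [325 240] tool [ 22.4  17.7 -18.5]
shift [ 7.997 -1.969  0.083] turn [-0.027  0.007  6.674]
shift [ 3.124 -4.548 -0.   ] turn [ 0.    -0.     5.901]
```

>>> {"api": "drive_tool", "payload": {
  "plan": [
    {"x": 0.9,"y": -0.2,"z": 0,"ax": 0,"ay": 0,"az": 0.7,"hand": 36},
    {"x": 1.8,"y": -0.45,"z": 0,"ax": 0,"ay": 0,"az": 1.5,"hand": 36},
    {"x": 2.7,"y": -0.65,"z": 0,"ax": 0,"ay": 0,"az": 2.2,"hand": 36},
    {"x": 3.6,"y": -0.9,"z": 0,"ax": 0,"ay": 0,"az": 3,"hand": 36},
    {"x": 4.5,"y": -1.1,"z": 0,"ax": 0,"ay": 0,"az": 3.7,"hand": 36},
    {"x": 5.4,"y": -1.35,"z": 0,"ax": 0,"ay": 0,"az": 4.5,"hand": 36},
    {"x": 6.3,"y": -1.6,"z": 0,"ax": 0,"ay": 0,"az": 5.2,"hand": 36},
    {"x": 7.2,"y": -1.8,"z": 0,"ax": 0,"ay": 0,"az": 6,"hand": 36}
  ]
}}

```text
clock: 38.45
eef_pos: [562.8, 20.6, 157.7]
tcp_rot: [-3.14, 0.003, 0.817]
contact_force: [0.9, 0.3, -1.0]
opening: 0.462
grasp_force: 30.6
```

Run:
```python
from h import *
print(pose()[0]);d=np.array([np.cos(TY),np.sin(TY)])
rel((*(pk(2)-1*d),158),TY)
im=imaging.grab_frame("side");c=imaging.camera_info("side")
q=pk(3);print("exp porch A",proj(c,(*(q-28*d),12)),"far end",proj(c,(*(q+20*d),12)))
for b in blobs(im,(2,110,40),(20,255,255),amin=5,roi=(150,300,330,420)): print(b[0],b[1])
```

```text
[562.83316272  20.64920755 157.69512753]
shift [ 3.942 -4.92  -0.008] turn [-0.009  0.031  6.545]
exp porch A [209.06248196 359.9672398 ] far end [183.82498978 354.85029884]
[284.19117647 302.08823529] 136
[204.67741935 359.17741935] 124
[290.19222904 379.5398773 ] 489
```

>>> {"api": "drive_tool", "payload": {
  "plan": [
    {"x": 0.5,"y": -0.7,"z": 0,"ax": 0,"ay": 0,"az": 0.9,"hand": 36},
    {"x": 1.1,"y": -1.4,"z": 0,"ax": 0,"ay": 0,"az": 1.9,"hand": 36},
    {"x": 1.7,"y": -2.1,"z": 0,"ax": 0,"ay": 0,"az": 2.9,"hand": 36},
    {"x": 2.3,"y": -2.8,"z": 0,"ax": 0,"ay": 0,"az": 3.9,"hand": 36},
    {"x": 2.9,"y": -3.5,"z": 0,"ax": 0,"ay": 0,"az": 4.9,"hand": 36},
    {"x": 3.5,"y": -4.3,"z": 0,"ax": 0,"ay": 0,"az": 5.9,"hand": 36},
    {"x": 3.92,"y": -4.9,"z": 0,"ax": 0,"ay": 0,"az": 6.55,"hand": 36},
    {"x": 3.92,"y": -4.9,"z": 0,"ax": 0,"ay": 0,"az": 6.55,"hand": 36}
  ]
}}

```text
clock: 39.3
eef_pos: [517.2, 333.2, 157.5]
tcp_rot: [3.142, 0.002, 0.137]
contact_force: [0.7, -0.1, -1.4]
opening: 0.461
grasp_force: 30.8
```

Run:
```python
from h import *
print(pose()[0],pose()[1].as_euler("xyz"));d=np.array([np.cos(TY),np.sin(TY)])
rel((*(pk(2)-1*d),80),TY)
im=imaging.grab_frame("side");c=imaging.camera_info("side"); p,R=pose()
print("exp porch",proj(c,p+R.apply([-25,0,9])),"other",proj(c,p+R.apply([25,0,9])))
u,v=proj(c,p)
for b in blobs(im,(2,110,40),(20,255,255),amin=5,roi=(int(u-50),int(v-50),int(u+50),int(v+50))): print(b[0],b[1])
```

```text
[517.23832272 333.21222429 157.45543672] [3.14158746e+00 2.31710336e-03 1.36518992e-01]
shift [0.023 0.012 1.549] turn [0.    0.022 0.043]
exp porch [237.93709869 306.22560807] other [208.00556576 301.33907405]
[258.79387755 274.93265306] 490
[178.78947368 276.30470914] 361
[236.94964029 309.30215827] 139
```

>>> {"api": "drive_tool", "payload": {
  "plan": [
    {"x": 0.02,"y": 0.01,"z": 0.7,"ax": 0,"ay": 0,"az": 0.04,"hand": 36},
    {"x": 0.02,"y": 0.01,"z": 1.4,"ax": 0,"ay": 0,"az": 0.04,"hand": 36},
    {"x": 0.02,"y": 0.01,"z": 2,"ax": 0,"ay": 0,"az": 0.04,"hand": 36},
    {"x": 0.02,"y": 0.01,"z": 2.25,"ax": 0,"ay": 0,"az": 0.04,"hand": 36},
    {"x": 0.02,"y": 0.01,"z": 2.25,"ax": 0,"ay": 0,"az": 0.04,"hand": 36},
    {"x": 0.02,"y": 0.01,"z": 2.25,"ax": 0,"ay": 0,"az": 0.04,"hand": 36}
  ]
}}

```text
clock: 39.95
eef_pos: [520.4, 328.6, 47.0]
tcp_rot: [3.141, 0.0, 0.13]
contact_force: [1.4, -0.6, -0.5]
opening: 0.457
grasp_force: 30.8
```

Run:
```python
from h import *
print(pose()[0],pose()[1].as_euler("xyz"));d=np.array([np.cos(TY),np.sin(TY)])
rel((*(pk(2)-1*d),26),TY)
```

```text
[520.40081276 328.63855114  47.00848212] [3.14116404e+00 4.65472430e-04 1.30261547e-01]
shift [-0.032 -0.087  0.42 ] turn [ 0.004  0.004 -0.017]
```

>>> {"api": "drive_tool", "payload": {
  "plan": [
    {"x": -0.03,"y": -0.085,"z": 0.05,"ax": 0,"ay": 0,"az": 0,"hand": 36},
    {"x": -0.03,"y": -0.085,"z": 0.2,"ax": 0,"ay": 0,"az": 0,"hand": 36},
    {"x": -0.03,"y": -0.085,"z": 0.42,"ax": 0,"ay": 0,"az": 0,"hand": 36},
    {"x": -0.03,"y": -0.085,"z": 0.42,"ax": 0,"ay": 0,"az": 0,"hand": 36},
    {"x": -0.03,"y": -0.085,"z": 0.42,"ax": 0,"ay": 0,"az": 0,"hand": 36}
  ]
}}

```text
clock: 40.45
eef_pos: [520.2, 334.3, 26.5]
tcp_rot: [-3.14, -0.004, 0.131]
contact_force: [4.8, 1.8, 6.1]
opening: 0.46
grasp_force: 34.2
```

Run:
```python
from h import *
s=monitor.sense();print(s["eef_pos"],s["tcp_rot"],s["contact_force"],s["wrist_torque"])
```

```text
[520.21171337 334.29779854  26.53682229] [-3.14007165 -0.00440583  0.13093505] [4.76681824 1.82634965 6.10188777] [ 0.20191143 -0.62858774 -0.03365865]
```

>>> {"api": "drive_tool", "payload": {
  "plan": [
    {"x": 0.04,"y": 0,"z": 0,"ax": 0,"ay": 0,"az": 0,"hand": 36},
    {"x": 0.05,"y": 0,"z": 0.02,"ax": 0,"ay": 0,"az": 0,"hand": 36},
    {"x": 0.05,"y": 0,"z": 0.02,"ax": 0,"ay": 0,"az": 0,"hand": 36}
  ]
}}

```text
clock: 40.75
eef_pos: [521.0, 334.1, 25.7]
tcp_rot: [-3.141, -0.001, 0.131]
contact_force: [-2.5, -0.6, 12.7]
opening: 0.46
grasp_force: 35.3
```

Run:
```python
from h import *
s=monitor.sense();print(s["eef_pos"],s["tcp_rot"],s["contact_force"],s["wrist_torque"])
im=imaging.grab_frame("wrist");cv2.imwrite("im17.png",im[:,:,::-1]); offx("im17.png",21.4)
```

```text
[520.98869256 334.13547746  25.74444419] [-3.14088925e+00 -9.87712676e-04  1.30605068e-01] [-2.47670538 -0.59513214 12.71366995] [-0.0201801   0.63435408 -0.05888227]
corner px [231 100] tool [ 76.8 -19.2 -14.5]
corner px [335 100] tool [ 76.9  20.2 -14.5]
```

>>> {"api": "drive_tool", "payload": {
  "plan": [
    {"x": 0,"y": 0,"z": -0.02,"ax": 0,"ay": 0,"az": 0,"hand": 46},
    {"x": 0,"y": 0,"z": -0.02,"ax": 0,"ay": 0,"az": 0,"hand": 56},
    {"x": 0,"y": 0,"z": -0.02,"ax": 0,"ay": 0,"az": 0,"hand": 56},
    {"x": 0,"y": 0,"z": -0.5,"ax": 0,"ay": 0,"az": 0,"hand": 56},
    {"x": 0,"y": 0,"z": -1.2,"ax": 0,"ay": 0,"az": 0,"hand": 56},
    {"x": 0,"y": 0,"z": -2,"ax": 0,"ay": 0,"az": 0,"hand": 70},
    {"x": 0,"y": 0,"z": -2.7,"ax": 0,"ay": 0,"az": 0,"hand": 80},
    {"x": 0,"y": 0,"z": -2.7,"ax": 0,"ay": 0,"az": 0,"hand": 80}
  ]
}}

```text
clock: 41.6
eef_pos: [522.9, 335.0, 164.3]
tcp_rot: [-3.139, -0.007, 0.131]
contact_force: [-1.2, -0.6, -0.4]
opening: 0.935
grasp_force: 0.0
```

Run:
```python
from h import *
house("im18.png"); eaves("im18.png"); print(pk(2),pk(3))
im=imaging.grab_frame("top"); c=imaging.camera_info("top")
for b in blobs(im,*BLUE,roi=(260,150,420,300),amin=60): print("house",cast(c,*b[0],46).round(1),b[1])
f=rel((530,0,165),0.8); rel((478,-365,165),1.494,frm=f)
```

```text
tcp [522.9 335.  164.3] yaw 0.131
roof [585.2 342.2] [42.8 38.6] 6.4 tool [ 61.9   1.3 118.7] n 2646
roof [521.4 334.6] [44.3 39.9] 7.5 tool [ -2.2   0.6 118.3] n 2308
orange 139 [ 33.6   1.4 152.5]
orange 69 [-38.6   1.  152.1]
UL [259. 182.] [ 18.4 -19.4 125.9]
UR [305. 182.] [ 18.5  20.2 125.8]
LL [260. 229.] [-24.3 -19.3 125.7]
LR [305. 229.] [-24.2  21.1 125.7]
DN [277. 232.] [-19.9  -3.7 105.7]
[519.25650321 332.85808503] [582.69974433 341.2815734 ]
house [ 481.  -374.3   46. ] 166
shift [-0.682  6.638 -0.103] turn [ 1.000e-03 -6.000e-03 -6.392e+00]
shift [-5.961  4.34   0.   ] turn [ 0.     0.    -6.627]
```

>>> {"api": "drive_tool", "payload": {
  "plan": [
    {"x": -0.1,"y": 0.9,"z": 0,"ax": 0,"ay": 0,"az": -0.8,"hand": 80},
    {"x": -0.2,"y": 1.8,"z": 0,"ax": 0,"ay": 0,"az": -1.7,"hand": 80},
    {"x": -0.3,"y": 2.7,"z": 0,"ax": 0,"ay": 0,"az": -2.6,"hand": 80},
    {"x": -0.4,"y": 3.6,"z": 0,"ax": 0,"ay": 0,"az": -3.4,"hand": 80},
    {"x": -0.5,"y": 4.5,"z": 0,"ax": 0,"ay": 0,"az": -4.3,"hand": 80},
    {"x": -0.6,"y": 5.4,"z": 0,"ax": 0,"ay": 0,"az": -5.2,"hand": 80},
    {"x": -0.68,"y": 6.3,"z": 0,"ax": 0,"ay": 0,"az": -6.2,"hand": 80},
    {"x": -0.68,"y": 6.64,"z": 0,"ax": 0,"ay": 0,"az": -6.4,"hand": 80}
  ]
}}

```text
clock: 42.5
eef_pos: [528.3, -3.6, 157.7]
tcp_rot: [-3.14, 0.004, 0.802]
contact_force: [0.8, 0.4, 0.5]
opening: 0.938
grasp_force: 0.0
```

>>> {"api": "drive_tool", "payload": {
  "plan": [
    {"x": -0.7,"y": 0.5,"z": 0,"ax": 0,"ay": 0,"az": -0.8,"hand": 80},
    {"x": -1.4,"y": 1,"z": 0,"ax": 0,"ay": 0,"az": -1.6,"hand": 80},
    {"x": -2.1,"y": 1.5,"z": 0,"ax": 0,"ay": 0,"az": -2.5,"hand": 80},
    {"x": -2.8,"y": 2,"z": 0,"ax": 0,"ay": 0,"az": -3.3,"hand": 80},
    {"x": -3.5,"y": 2.55,"z": 0,"ax": 0,"ay": 0,"az": -4.2,"hand": 80},
    {"x": -4.2,"y": 3.05,"z": 0,"ax": 0,"ay": 0,"az": -5,"hand": 80},
    {"x": -4.9,"y": 3.6,"z": 0,"ax": 0,"ay": 0,"az": -5.8,"hand": 80},
    {"x": -5.4,"y": 3.95,"z": 0,"ax": 0,"ay": 0,"az": -6.6,"hand": 80}
  ]
}}

```text
clock: 43.3
eef_pos: [482.2, -333.7, 157.8]
tcp_rot: [-3.139, -0.0, 1.494]
contact_force: [-0.1, 0.2, -0.5]
opening: 0.937
grasp_force: 0.0
```

Run:
```python
from h import *
house("im19.png"); eaves("im19.png"); rel((480,-371,150),1.494)
```

```text
tcp [ 482.2 -333.7  157.8] yaw 1.494
roof [ 483.5 -376.9] [44.9 37.5] 87.0 tool [-43.1   4.9 111.8] n 1736
orange 3325 [ 55.7 -21.3 145.9]
UL [266. 232.] [-24.8 -14.  122.1]
UR [309. 232.] [-24.7  24.1 122. ]
LL [267. 269.] [-60.9 -13.6 122.1]
LR [308. 269.] [-60.8  24.1 122. ]
DN [286. 279.] [-60.3   3.6 102.1]
shift [-0.68   0.011  0.161] turn [-0.023  0.018  0.046]
```

>>> {"api": "drive_tool", "payload": {
  "plan": [
    {"x": -0.5,"y": 0.1,"z": 0.1,"ax": 0,"ay": 0,"az": -0.1,"hand": 80},
    {"x": -0.75,"y": 0.1,"z": 0.15,"ax": 0,"ay": 0,"az": -0.1,"hand": 80},
    {"x": -0.75,"y": 0.1,"z": 0.15,"ax": 0,"ay": 0,"az": -0.1,"hand": 80},
    {"x": -0.75,"y": 0.1,"z": 0.15,"ax": 0,"ay": 0,"az": -0.1,"hand": 80},
    {"x": -0.75,"y": 0.1,"z": 0.15,"ax": 0,"ay": 0,"az": -0.1,"hand": 80}
  ]
}}

```text
clock: 43.85
eef_pos: [485.6, -368.2, 152.1]
tcp_rot: [-3.14, -0.0, 1.503]
contact_force: [0.8, -0.8, -0.6]
opening: 0.935
grasp_force: 0.0
```

Run:
```python
from h import *
house("im20.png"); eaves("im20.png")
```

```text
tcp [ 485.6 -368.2  152.1] yaw 1.503
roof [ 484.  -374.8] [46.1 37.3] 85.0 tool [ -6.7  -1.  106.1] n 2230
UL [258. 190.] [ 14.5 -20.  116.3]
UR [304. 191.] [ 13.7  18.4 116.3]
LL [258. 235.] [-25.5 -20.8 116.3]
LR [302. 236.] [-26.4  17.5 116.3]
DN [278. 244.] [-25.8  -3.2  96.3]
```

>>> {"api": "drive_tool", "payload": {
  "plan": [
    {"x": -0.11,"y": -0.02,"z": 0.7,"ax": 0,"ay": 0,"az": 0.2,"hand": 80},
    {"x": -0.11,"y": -0.02,"z": 1.4,"ax": 0,"ay": 0,"az": 0.2,"hand": 80},
    {"x": -0.11,"y": -0.02,"z": 2.1,"ax": 0,"ay": 0,"az": 0.2,"hand": 80},
    {"x": -0.11,"y": -0.02,"z": 2.65,"ax": 0,"ay": 0,"az": 0.2,"hand": 80},
    {"x": -0.11,"y": -0.02,"z": 2.65,"ax": 0,"ay": 0,"az": 0.2,"hand": 60},
    {"x": -0.11,"y": -0.02,"z": 2.65,"ax": 0,"ay": 0,"az": 0.2,"hand": 36},
    {"x": -0.11,"y": -0.02,"z": 2.65,"ax": 0,"ay": 0,"az": 0.2,"hand": 36},
    {"x": -0.11,"y": -0.02,"z": 2.65,"ax": 0,"ay": 0,"az": 0.2,"hand": 36}
  ]
}}

```text
clock: 44.7
eef_pos: [485.3, -375.5, 21.8]
tcp_rot: [3.14, 0.002, 1.482]
contact_force: [1.0, -0.3, -0.5]
opening: 0.461
grasp_force: 31.0
```

>>> {"api": "drive_tool", "payload": {
  "plan": [
    {"x": 0,"y": 0,"z": 0,"ax": 0,"ay": 0,"az": 0,"hand": 36},
    {"x": 0,"y": 0,"z": 0,"ax": 0,"ay": 0,"az": 0,"hand": 36},
    {"x": 0,"y": 0,"z": -0.5,"ax": 0,"ay": 0,"az": 0,"hand": 36},
    {"x": 0,"y": 0,"z": -1.2,"ax": 0,"ay": 0,"az": 0,"hand": 36},
    {"x": 0,"y": 0,"z": -2,"ax": 0,"ay": 0,"az": 0,"hand": 36},
    {"x": 0,"y": 0,"z": -2.8,"ax": 0,"ay": 0,"az": 0,"hand": 36},
    {"x": 0,"y": 0,"z": -2.8,"ax": 0,"ay": 0,"az": 0,"hand": 36},
    {"x": 0,"y": 0,"z": -2.8,"ax": 0,"ay": 0,"az": 0,"hand": 36}
  ]
}}

```text
clock: 45.5
eef_pos: [484.8, -375.2, 161.4]
tcp_rot: [3.14, 0.002, 1.481]
contact_force: [0.3, 0.2, -1.3]
opening: 0.46
grasp_force: 31.1
```

Run:
```python
from h import *
s=monitor.sense();print(s["eef_pos"],s["contact_force"],s["opening"],s["grasp_force"])
im=imaging.grab_frame("wrist");cv2.imwrite("im21.png",im[:,:,::-1]); offx("im21.png",20)
f=rel((490,20,160),0.75); rel((*pk(1),160),TY,frm=f)
```

```text
[ 484.76191895 -375.18914508  161.37975564] [ 0.31331567  0.24690747 -1.27062117] 0.4596474792283627 31.081666946411133
corner px [236 238] tool [ 22.3 -19.6 -16. ]
corner px [326 238] tool [ 22.3  18.4 -16. ]
shift [ 7.871 -0.585 -0.008] turn [-2.000e-03  9.000e-03  6.984e+00]
shift [ 3.65  -4.921 -0.   ] turn [ 0.    -0.     5.901]
```

>>> {"api": "drive_tool", "payload": {
  "plan": [
    {"x": 0.9,"y": -0.05,"z": 0,"ax": 0,"ay": 0,"az": 0.8,"hand": 36},
    {"x": 1.8,"y": -0.1,"z": 0,"ax": 0,"ay": 0,"az": 1.6,"hand": 36},
    {"x": 2.7,"y": -0.2,"z": 0,"ax": 0,"ay": 0,"az": 2.4,"hand": 36},
    {"x": 3.6,"y": -0.25,"z": 0,"ax": 0,"ay": 0,"az": 3.2,"hand": 36},
    {"x": 4.5,"y": -0.3,"z": 0,"ax": 0,"ay": 0,"az": 4,"hand": 36},
    {"x": 5.4,"y": -0.4,"z": 0,"ax": 0,"ay": 0,"az": 4.8,"hand": 36},
    {"x": 6.3,"y": -0.45,"z": 0,"ax": 0,"ay": 0,"az": 5.6,"hand": 36},
    {"x": 7.2,"y": -0.5,"z": 0,"ax": 0,"ay": 0,"az": 6.4,"hand": 36}
  ]
}}

```text
clock: 46.35
eef_pos: [490.1, -12.2, 158.1]
tcp_rot: [-3.139, 0.003, 0.808]
contact_force: [0.8, -0.1, 0.2]
opening: 0.459
grasp_force: 31.0
```

Run:
```python
from h import *
print(pose()[0]);d=np.array([np.cos(TY),np.sin(TY)])
rel((*(pk(1)+1.2*d),158),TY)
```

```text
[490.05656265 -12.20671161 158.14929322]
shift [ 4.410e+00 -5.134e+00  2.000e-03] turn [-0.011  0.032  6.451]
```

>>> {"api": "drive_tool", "payload": {
  "plan": [
    {"x": 0.6,"y": -0.7,"z": 0,"ax": 0,"ay": 0,"az": 0.9,"hand": 36},
    {"x": 1.2,"y": -1.4,"z": 0,"ax": 0,"ay": 0,"az": 1.8,"hand": 36},
    {"x": 1.8,"y": -2.1,"z": 0,"ax": 0,"ay": 0,"az": 2.7,"hand": 36},
    {"x": 2.4,"y": -2.8,"z": 0,"ax": 0,"ay": 0,"az": 3.6,"hand": 36},
    {"x": 3,"y": -3.5,"z": 0,"ax": 0,"ay": 0,"az": 4.5,"hand": 36},
    {"x": 3.6,"y": -4.2,"z": 0,"ax": 0,"ay": 0,"az": 5.4,"hand": 36},
    {"x": 4.2,"y": -4.9,"z": 0,"ax": 0,"ay": 0,"az": 6.3,"hand": 36},
    {"x": 4.35,"y": -5.07,"z": 0,"ax": 0,"ay": 0,"az": 6.45,"hand": 36}
  ]
}}

```text
clock: 47.15
eef_pos: [456.1, 321.9, 157.8]
tcp_rot: [3.141, 0.002, 0.135]
contact_force: [0.6, -0.1, -0.4]
opening: 0.459
grasp_force: 31.0
```

>>> {"api": "drive_tool", "payload": {
  "plan": [
    {"x": 0,"y": 0,"z": 0.2,"ax": 0,"ay": 0,"az": 0,"hand": 36},
    {"x": 0,"y": 0,"z": 0.9,"ax": 0,"ay": 0,"az": 0,"hand": 36},
    {"x": 0,"y": 0,"z": 1.6,"ax": 0,"ay": 0,"az": 0,"hand": 36},
    {"x": 0,"y": 0,"z": 2.1,"ax": 0,"ay": 0,"az": 0,"hand": 36},
    {"x": 0,"y": 0,"z": 2.1,"ax": 0,"ay": 0,"az": 0,"hand": 36},
    {"x": 0,"y": 0,"z": 2.1,"ax": 0,"ay": 0,"az": 0,"hand": 36}
  ]
}}

```text
clock: 47.75
eef_pos: [456.8, 316.8, 53.6]
tcp_rot: [3.14, 0.003, 0.135]
contact_force: [-0.3, -0.1, -0.5]
opening: 0.456
grasp_force: 31.0
```

Run:
```python
from h import *
print(pose()[0],pose()[1].as_euler("xyz"));d=np.array([np.cos(TY),np.sin(TY)])
rel((*(pk(1)+1.2*d),26),TY)
im=imaging.grab_frame("side");c=imaging.camera_info("side"); p,R=pose()
print("exp porch",proj(c,p+R.apply([-25,0,9])),"other",proj(c,p+R.apply([25,0,9])))
u,v=proj(c,p)
for b in blobs(im,(2,110,40),(20,255,255),amin=5,roi=(int(u-60),int(v-50),int(u+60),int(v+50))): print(b[0],b[1])
```

```text
[456.82451593 316.81472093  53.60243203] [3.13973949 0.00315258 0.13539394]
shift [ 0.026 -0.155  0.552] turn [0.018 0.03  0.032]
exp porch [278.38429887 356.69353004] other [249.62829267 351.23480771]
[289.13761468 302.8440367 ] 109
[205.19277108 358.92771084] 83
[278.4214876  358.85950413] 121
[241.26618705 364.07194245] 139
[290.19675456 379.43610548] 493
```

>>> {"api": "drive_tool", "payload": {
  "plan": [
    {"x": 0.03,"y": -0.15,"z": 0,"ax": 0,"ay": 0,"az": 0.03,"hand": 36},
    {"x": 0.03,"y": -0.15,"z": 0.1,"ax": 0,"ay": 0,"az": 0.03,"hand": 36},
    {"x": 0.03,"y": -0.15,"z": 0.25,"ax": 0,"ay": 0,"az": 0.03,"hand": 36},
    {"x": 0.03,"y": -0.15,"z": 0.25,"ax": 0,"ay": 0,"az": 0.03,"hand": 36},
    {"x": 0.03,"y": -0.15,"z": 0.25,"ax": 0,"ay": 0,"az": 0.03,"hand": 36}
  ]
}}

```text
clock: 48.3
eef_pos: [457.6, 325.7, 41.7]
tcp_rot: [3.141, 0.001, 0.133]
contact_force: [-0.4, -0.7, -0.4]
opening: 0.458
grasp_force: 31.0
```

Run:
```python
from h import *
print(pose()[0],pose()[1].as_euler("xyz"));d=np.array([np.cos(TY),np.sin(TY)])
rel((*(pk(1)+1.2*d),26),TY)
```

```text
[457.55758358 325.70478451  41.66613805] [3.14076302e+00 1.38576897e-03 1.32844286e-01]
shift [-0.014  0.02   0.313] turn [0.008 0.013 0.008]
```

>>> {"api": "drive_tool", "payload": {
  "plan": [
    {"x": 0,"y": 0.02,"z": 0.1,"ax": 0,"ay": 0,"az": 0,"hand": 36},
    {"x": 0,"y": 0.02,"z": 0.2,"ax": 0,"ay": 0,"az": 0,"hand": 36},
    {"x": 0,"y": 0.02,"z": 0.31,"ax": 0,"ay": 0,"az": 0,"hand": 36},
    {"x": 0,"y": 0.02,"z": 0.31,"ax": 0,"ay": 0,"az": 0,"hand": 36},
    {"x": 0,"y": 0.02,"z": 0.31,"ax": 0,"ay": 0,"az": 0,"hand": 36}
  ]
}}

```text
clock: 48.8
eef_pos: [457.8, 324.7, 26.0]
tcp_rot: [3.141, 0.001, 0.133]
contact_force: [-0.1, -0.4, -1.5]
opening: 0.463
grasp_force: 31.3
```

Run:
```python
from h import *
s=monitor.sense();print(s["eef_pos"],s["tcp_rot"],s["contact_force"],s["wrist_torque"])
```

```text
[457.82431206 324.74502812  26.00631971] [3.14081694e+00 1.28164582e-03 1.32649413e-01] [-0.14291741 -0.42170423 -1.49837282] [-0.03593648  0.00639864 -0.01272002]
```

Free of contact and at floor height, so release. Then I retreat and check everything.

>>> {"api": "drive_tool", "payload": {
  "plan": [
    {"x": 0,"y": 0,"z": 0,"ax": 0,"ay": 0,"az": 0,"hand": 46},
    {"x": 0,"y": 0,"z": 0,"ax": 0,"ay": 0,"az": 0,"hand": 56},
    {"x": 0,"y": 0,"z": 0,"ax": 0,"ay": 0,"az": 0,"hand": 56},
    {"x": 0,"y": 0,"z": -0.5,"ax": 0,"ay": 0,"az": 0,"hand": 56},
    {"x": 0,"y": 0,"z": -1.2,"ax": 0,"ay": 0,"az": 0,"hand": 56},
    {"x": 0,"y": 0,"z": -2,"ax": 0,"ay": 0,"az": 0,"hand": 70},
    {"x": 0,"y": 0,"z": -2.8,"ax": 0,"ay": 0,"az": 0,"hand": 80},
    {"x": 0,"y": 0,"z": -3.2,"ax": 0,"ay": 0,"az": 0,"hand": 80}
  ]
}}

```text
clock: 49.6
eef_pos: [459.2, 325.8, 190.1]
tcp_rot: [-3.14, -0.003, 0.133]
contact_force: [0.0, 0.0, 0.6]
opening: 0.933
grasp_force: 0.0
```

>>> {"api": "drive_tool", "payload": {
  "plan": [
    {"x": 0,"y": 0.8,"z": -0.4,"ax": 0,"ay": 0,"az": 0,"hand": 80},
    {"x": 0,"y": 1.6,"z": -0.4,"ax": 0,"ay": 0,"az": 0,"hand": 80},
    {"x": 0,"y": 2,"z": -0.4,"ax": 0,"ay": 0,"az": 0,"hand": 80},
    {"x": 0,"y": 2,"z": -0.4,"ax": 0,"ay": 0,"az": 0,"hand": 80},
    {"x": 0,"y": 2,"z": -0.4,"ax": 0,"ay": 0,"az": 0,"hand": 80}
  ]
}}

```text
clock: 50.1
eef_pos: [471.5, 225.9, 206.7]
tcp_rot: [3.142, 0.0, 0.131]
contact_force: [0.3, 1.2, -0.3]
opening: 0.938
grasp_force: 0.0
```

Run:
```python
from h import *
p,R=pose();c=imaging.camera_info("wrist");im=imaging.grab_frame("wrist"); s=imaging.grab_frame("side")
print(p)
for b in blobs(im,*BLUE,amin=400): print("roof",wrect(c,b[2],50))
print(pk(1),pk(2),pk(3))
for n,m in (("o",((3,150,60),(16,255,255))),("g",((50,90,30),(85,255,255)))):
  for b in blobs(im,*m,amin=40): print(n,b[0],b[1],wrect(c,b[2],78))
o=np.vstack([cv2.resize(im,(400,300)),cv2.resize(s[200:410,100:380],(400,300),interpolation=cv2.INTER_CUBIC)])
cv2.imwrite("pics/w22.png",o[:,:,::-1])
```

```text
[471.48448025 225.87597872 206.65294826]
roof (array([605.75640869,  34.73080063]), (115.7208251953125, 80.78217315673828), 4.19782829284668)
roof (array([585.7723999 , 338.77664185]), (44.19190216064453, 38.11188507080078), 7.195152759552002)
roof (array([523.84753418, 331.97454834]), (44.774513244628906, 38.349708557128906), 4.19284200668335)
roof (array([457.53729248, 321.57632446]), (44.90195083618164, 37.864383697509766), 7.5337700843811035)
[455.81326209 324.43459666] [519.25650321 332.85808503] [582.69974433 341.2815734 ]
o [178.10756972  84.43426295] 251 (array([556.69421387, 320.62054443]), (8.206189155578613, 16.99254035949707), 7.532328128814697)
o [458.03386005 153.36343115] 443 (array([533.07250977,  83.39350891]), (14.13709831237793, 23.45518684387207), 4.291277885437012)
o [181.11057692 154.40384615] 208 (array([501.46234131, 315.84698486]), (8.469425201416016, 17.132871627807617), 4.396742343902588)
o [194.13576494 229.45592705] 987 (array([435.37225342, 301.03527832]), (16.347213745117188, 49.90003204345703), 7.564203262329102)
g [423.58530184 153.72703412] 381 (array([528.85693359, 112.13121033]), (13.809873580932617, 20.292715072631836), 2.4950928688049316)
```

View pics/w22.png

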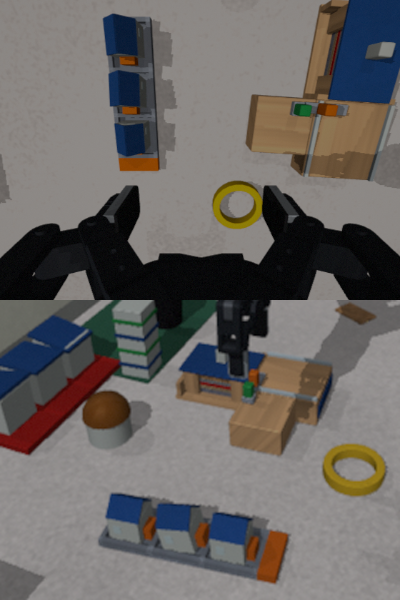

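The tray holds all three houses with their porches to the orange end, and the case is shut with knobs in line. House B in the middle has turned about 3° since I released it, so I check numerically that it still stands flat.

Run:
```python
from h import *
c=imaging.camera_info("side");s=imaging.grab_frame("side")
P={}
for b in blobs(s,(2,110,40),(20,255,255),amin=20,roi=(150,300,330,420)): print("orange",b[0].round(1),b[1],rect(b[2]))
for b in blobs(s,*BLUE,amin=60,roi=(150,300,330,420)): print("roof",b[0].round(1),b[1],rect(b[2]))
for n,y in ((1,0.131),(2,0.073),(3,0.126)):
    q=np.r_[pk(n)+ (1.5 if n==2 else 0.5)*np.array([.99,.13]),4]; R=Ro.from_euler("z",y)
    f=lambda X:proj(c,q+R.apply(X)).round(1)
    print(n,"porch front",f([-30,0,9]),"porch top",f([-25,0,18]),"roof +y plane mid",f([0,10,46]),"ridge ends",f([-20,0,56]),f([20,0,56]),"eave +y",f([-20,20,36]),f([20,20,36]))
    m=max(blobs(s,*BLUE,amin=60,roi=(150,300,330,420)),key=lambda b:-np.hypot(*(b[0]-f([0,10,46]))))[2]
    cn=max(cv2.findContours(m.astype(np.uint8),0,1)[0],key=len); print("   contour",cv2.approxPolyDP(cn,2,True)[:,0].tolist())
rel((522,333,165),TY)
```

```text
orange [269.7 300.8] 23 ((268.5, 301.0), (2.0, 11.0), 90.0)
orange [287.7 302.4] 103 ((287.0, 303.5), (7.0, 22.0), 90.0)
orange [204.2 359.5] 111 ((204.0, 359.0), (8.0, 16.0), 0.0)
orange [241.  364.1] 134 ((240.5, 364.0), (16.0, 9.0), 90.0)
orange [290.2 379.5] 489 ((290.1603698730469, 379.1886291503906), (14.148136138916016, 35.988460540771484), 15.945395469665527)
orange [276.1 373.6] 121 ((276.1697998046875, 373.4056701660156), (7.692190647125244, 16.62062644958496), 15.945395469665527)
roof [187.2 345.3] 418 ((187.92308044433594, 345.3846130371094), (25.10286521911621, 18.04268455505371), 11.309932708740234)
roof [221.  351.4] 415 ((223.13705444335938, 351.58123779296875), (28.570066452026367, 17.811763763427734), 4.085616588592529)
roof [259.8 359.4] 476 ((260.1346130371094, 359.326904296875), (26.671791076660156, 19.023263931274414), 11.309932708740234)
1 porch front [280.8 374.1] porch top [277.8 369.9] roof +y plane mid [261.  360.2] ridge ends [274.3 353.5] [250.9 349. ] eave +y [271.3 371.7] [247.7 366.9]
   contour [[250, 349], [246, 366], [270, 370], [272, 356], [275, 353]]
2 porch front [243.7 367.5] porch top [240.6 363.2] roof +y plane mid [223.2 352.7] ridge ends [236.3 346.7] [214.4 341.4] eave +y [232.3 364.4] [210.3 358.7]
   contour [[209, 359], [231, 361], [232, 346], [238, 344], [211, 343]]
3 porch front [209.8 359.8] porch top [206.5 355.7] roof +y plane mid [188.7 345.9] ridge ends [201.4 339.5] [179.8 335.2] eave +y [197.8 356.9] [176.  352.3]
   contour [[178, 336], [174, 351], [196, 356], [199, 341], [202, 339]]
shift [ 1.289 -1.972  0.826] turn [0.003 0.008 0.013]
```

B's ridge and eave lines in the side view are level where they should slope, so its porch is resting on the pocket wall (about 0.15 rad of pitch). I'll regrip it, level it and shift it away from the orange end.

>>> {"api": "drive_tool", "payload": {
  "plan": [
    {"x": 0.6,"y": -0.9,"z": 0,"ax": 0,"ay": 0,"az": 0,"hand": 60},
    {"x": 1.2,"y": -1.8,"z": 0.4,"ax": 0,"ay": 0,"az": 0,"hand": 60},
    {"x": 1.29,"y": -1.97,"z": 0.8,"ax": 0,"ay": 0,"az": 0,"hand": 60},
    {"x": 1.29,"y": -1.97,"z": 0.8,"ax": 0,"ay": 0,"az": 0,"hand": 60},
    {"x": 1.29,"y": -1.97,"z": 0.8,"ax": 0,"ay": 0,"az": 0,"hand": 60},
    {"x": 1.29,"y": -1.97,"z": 0.8,"ax": 0,"ay": 0,"az": 0,"hand": 60}
  ]
}}

```text
clock: 50.85
eef_pos: [521.9, 331.9, 166.9]
tcp_rot: [3.141, 0.001, 0.133]
contact_force: [-0.6, 0.1, 0.8]
opening: 0.701
grasp_force: 0.0
```

Run:
```python
from h import *
house("im23.png")
im=cv2.imread("im23.png")[:,:,::-1].copy();c=imaging.camera_info("wrist");p,R=pose()
for b in blobs(im,*BLUE,amin=400):
    k=np.argwhere(b[2])[:,::-1].astype(float); print(b[0].round(0),b[1])
    for n,w in (("UL",(-1,-.5)),("UR",(1,-.5)),("LL",(-1,.4)),("LR",(1,.4)),("DN",(0,1)),("UP",(0,-1))):
        q=k[np.argmax(k@np.array(w))]; print("  ",n,q,R.inv().apply(cast(c,*q,60 if n=="DN" else 40)-p).round(1))
rel((521,333.3,25),TY)
```

```text
tcp [521.9 331.9 166.9] yaw 0.133
roof [585.3 342.3] [43.  38.7] 6.3 tool [ 64.3  -2.  120.8] n 2633
roof [521.7 334.6] [45.5 39.5] 8.0 tool [  0.2  -2.7 120.8] n 2259
roof [455.5 325. ] [51.4 39.1] 6.5 tool [-66.7  -2.  120.9] n 1783
orange 144 [ 36.3  -2.3 154.8]
orange 79 [-36.2  -2.7 154.9]
[279. 126.] 2633
   UL [255. 100.] [ 85.2 -21.4 127.2]
   UR [303. 100.] [ 85.2  17.3 127.2]
   LL [255. 150.] [ 45.5 -22.3 127.2]
   LR [302. 152.] [ 43.8  17.3 127.2]
   DN [276. 154.] [ 44.2  -4.3 107.2]
   UP [261.  99.] [ 85.9 -16.5 127.2]
[278. 203.] 2259
   UL [255. 179.] [ 20.8 -22.8 127.2]
   UR [301. 179.] [ 20.8  16.8 127.2]
   LL [256. 226.] [-21.9 -22.9 127.2]
   LR [301. 225.] [-21.   17.6 127.2]
   DN [276. 229.] [-17.8  -4.5 107.2]
   UP [257. 178.] [ 21.7 -21.1 127.2]
[279. 273.] 1783
   UL [258. 249.] [-44.3 -21.5 127.2]
   UR [300. 249.] [-44.2  17.1 127.2]
   LL [259. 288.] [-84.4 -21.4 127.2]
   LR [300. 286.] [-82.3  17.7 127.2]
   DN [278. 299.] [-83.9  -3.  107.2]
   UP [259. 248.] [-43.3 -20.6 127.2]
shift [-0.019 -0.034  2.844] turn [0.003 0.001 0.006]
```

>>> {"api": "drive_tool", "payload": {
  "plan": [
    {"x": -0.07,"y": -0.05,"z": 0.7,"ax": 0,"ay": 0,"az": 0,"hand": 60},
    {"x": -0.07,"y": -0.05,"z": 1.4,"ax": 0,"ay": 0,"az": 0,"hand": 60},
    {"x": -0.07,"y": -0.05,"z": 2.1,"ax": 0,"ay": 0,"az": 0,"hand": 60},
    {"x": -0.07,"y": -0.05,"z": 2.75,"ax": 0,"ay": 0,"az": 0,"hand": 60},
    {"x": -0.07,"y": -0.05,"z": 2.8,"ax": 0,"ay": 0,"az": 0,"hand": 60},
    {"x": -0.07,"y": -0.05,"z": 2.8,"ax": 0,"ay": 0,"az": 0,"hand": 36},
    {"x": -0.07,"y": -0.05,"z": 2.8,"ax": 0,"ay": 0,"az": 0,"hand": 36},
    {"x": -0.07,"y": -0.05,"z": 2.8,"ax": 0,"ay": 0,"az": 0,"hand": 36}
  ],
  "grip_force": 45
}}

```text
clock: 51.7
eef_pos: [519.6, 334.6, 28.5]
tcp_rot: [-3.141, -0.002, 0.132]
contact_force: [0.2, -0.2, -0.1]
opening: 0.452
grasp_force: 47.6
```

>>> {"api": "drive_tool", "payload": {
  "plan": [
    {"x": 0,"y": 0,"z": 0,"ax": 0,"ay": 0,"az": 0,"hand": 36},
    {"x": 0,"y": 0,"z": 0,"ax": 0,"ay": 0,"az": 0,"hand": 36},
    {"x": 0,"y": 0,"z": -0.3,"ax": 0,"ay": 0,"az": 0,"hand": 36},
    {"x": 0.06,"y": 0,"z": -0.6,"ax": 0,"ay": 0,"az": 0,"hand": 36},
    {"x": 0.06,"y": 0,"z": -0.6,"ax": 0,"ay": 1,"az": 0,"hand": 36},
    {"x": 0.06,"y": 0,"z": -0.6,"ax": 0,"ay": 1.7,"az": 0,"hand": 36},
    {"x": 0.06,"y": 0,"z": -0.6,"ax": 0,"ay": 1.7,"az": 0,"hand": 36},
    {"x": 0.06,"y": 0,"z": -0.6,"ax": 0,"ay": 1.7,"az": 0,"hand": 36}
  ]
}}

```text
clock: 52.5
eef_pos: [521.6, 334.8, 57.5]
tcp_rot: [3.141, -0.177, 0.133]
contact_force: [1.1, 0.1, -0.9]
opening: 0.455
grasp_force: 47.7
```

```bash
cat >> h.py <<'E'
def sidechk():
    c=imaging.camera_info("side");s=imaging.grab_frame("side")
    for b in sorted(blobs(s,*BLUE,amin=60,roi=(150,270,330,420)),key=lambda b:b[0][0]):
        cn=max(cv2.findContours(b[2].astype(np.uint8),0,1)[0],key=len); print("side roof",b[0].round(1),cv2.approxPolyDP(cn,1.5,True)[:,0].tolist())
    for b in blobs(s,(2,110,40),(20,255,255),amin=20,roi=(150,290,330,420)): print("side orange",b[0].round(1),b[1])
E
python3 - <<'E'
from h import *
s=monitor.sense();print(s["eef_pos"],s["tcp_rot"],s["contact_force"],s["opening"],s["grasp_force"])
sidechk(); cv2.imwrite("im24.png",imaging.grab_frame("wrist")[:,:,::-1])
im=cv2.imread("im24.png")[:,:,::-1].copy();c=imaging.camera_info("wrist");p,R=pose()
for b in blobs(im,*BLUE,amin=400):
    k=np.argwhere(b[2])[:,::-1].astype(float); print(b[0].round(0),b[1],[k[np.argmax(k@np.array(w))].tolist() for w in ((-1,-.5),(1,-.5),(-1,.4),(1,.4),(0,1),(0,-1))])
E
```

```text
[521.57265626 334.77253077  57.49343459] [ 3.14142471 -0.17663232  0.13325777] [ 1.12432671  0.09323131 -0.86269856] 0.45498373677012843 47.68132746219635
side roof [187.2 345.3] [[178, 336], [174, 351], [196, 356], [199, 341], [202, 339]]
side roof [230.5 340.2] [[235, 332], [229, 335], [227, 348], [229, 350], [233, 334], [237, 333]]
side roof [259.7 359.4] [[250, 349], [246, 366], [270, 370], [272, 356], [275, 353]]
side orange [282.4 296.8] 521
side orange [237.9 353.8] 126
side orange [204.  359.8] 106
side orange [290.2 379.5] 494
side orange [276.2 373.5] 122
[283. 136.] 6474 [[246.0, 99.0], [321.0, 99.0], [246.0, 178.0], [320.0, 178.0], [301.0, 179.0], [280.0, 89.0]]
[281. 281.] 8722 [[237.0, 229.0], [326.0, 229.0], [238.0, 319.0], [324.0, 319.0], [283.0, 341.0], [322.0, 228.0]]
[282. 349.] 1095 [[248.0, 335.0], [318.0, 334.0], [248.0, 354.0], [318.0, 354.0], [277.0, 360.0], [249.0, 334.0]]
```

>>> {"api": "drive_tool", "payload": {
  "plan": [
    {"x": -0.02,"y": 0.01,"z": 0.25,"ax": 0,"ay": 0,"az": 0,"hand": 36},
    {"x": -0.07,"y": 0.01,"z": 0.51,"ax": 0,"ay": 0,"az": 0,"hand": 36},
    {"x": -0.07,"y": 0.01,"z": 0.51,"ax": 0,"ay": 0,"az": 0,"hand": 36},
    {"x": -0.07,"y": 0.01,"z": 0.51,"ax": 0,"ay": 0,"az": 0,"hand": 36}
  ]
}}

```text
clock: 53.0
eef_pos: [521.9, 333.4, 29.4]
tcp_rot: [3.14, -0.175, 0.133]
contact_force: [0.2, -0.5, -1.2]
opening: 0.453
grasp_force: 47.7
```

Run:
```python
from h import *
s=monitor.sense();print(s["eef_pos"],s["tcp_rot"],s["contact_force"],s["wrist_torque"])
sidechk()
```

```text
[521.89766635 333.42274012  29.36190047] [ 3.14001472 -0.17507733  0.13265047] [ 0.20628224 -0.50165145 -1.17003654] [-0.04670657  0.1070091   0.01304077]
side roof [187.1 345.3] [[178, 336], [174, 351], [196, 356], [199, 341], [202, 339]]
side roof [232.  352.3] [[236, 343], [231, 347], [229, 361], [232, 361], [234, 346], [238, 344]]
side roof [259.6 359.4] [[250, 349], [246, 366], [270, 370], [272, 356], [275, 353]]
side orange [282.6 296.8] 523
side orange [204.3 359.4] 115
side orange [239.3 364.7] 124
side orange [290.2 379.6] 490
side orange [276.1 373.6] 121
```

>>> {"api": "drive_tool", "payload": {
  "plan": [
    {"x": -0.01,"y": 0,"z": 0.03,"ax": 0,"ay": 0,"az": 0,"hand": 36},
    {"x": -0.015,"y": 0,"z": 0.06,"ax": 0,"ay": 0,"az": 0,"hand": 36},
    {"x": -0.015,"y": 0,"z": 0.06,"ax": 0,"ay": 0,"az": 0,"hand": 36}
  ]
}}

```text
clock: 53.35
eef_pos: [522.2, 334.0, 27.6]
tcp_rot: [3.141, -0.177, 0.133]
contact_force: [-0.2, -0.2, -0.9]
opening: 0.457
grasp_force: 47.7
```

Run:
```python
from h import *
s=monitor.sense();print(s["eef_pos"],s["tcp_rot"],s["contact_force"],s["wrist_torque"])
sidechk()
```

```text
[522.20720511 333.97492977  27.62018246] [ 3.14111871 -0.17735004  0.13279533] [-0.24777917 -0.2144454  -0.88903068] [ 0.03621747  0.09664006 -0.02675789]
side roof [187.1 345.3] [[178, 336], [174, 351], [196, 356], [199, 341], [202, 339]]
side roof [231.9 353. ] [[236, 344], [230, 350], [229, 362], [232, 361], [234, 347], [238, 345]]
side roof [259.6 359.4] [[250, 349], [246, 366], [270, 370], [272, 356], [275, 353]]
side orange [282.2 296.8] 514
side orange [204.3 359.5] 114
side orange [239.  365.4] 121
side orange [290.2 379.6] 491
side orange [276.2 373.5] 120
```

Still free, so I go a little lower.

>>> {"api": "drive_tool", "payload": {
  "plan": [
    {"x": -0.005,"y": 0,"z": 0.03,"ax": 0,"ay": 0,"az": 0,"hand": 36},
    {"x": -0.01,"y": 0,"z": 0.05,"ax": 0,"ay": 0,"az": 0,"hand": 36},
    {"x": -0.01,"y": 0,"z": 0.05,"ax": 0,"ay": 0,"az": 0,"hand": 36}
  ]
}}

```text
clock: 53.7
eef_pos: [522.3, 334.0, 25.3]
tcp_rot: [3.141, -0.178, 0.133]
contact_force: [0.3, -0.2, 2.8]
opening: 0.457
grasp_force: 48.1
```

Run:
```python
from h import *
s=monitor.sense();print(s["eef_pos"],s["tcp_rot"],s["contact_force"],s["wrist_torque"])
sidechk()
```

```text
[522.34461984 334.04561993  25.2547637 ] [ 3.14121616 -0.1776185   0.13273015] [ 0.25933917 -0.24651451  2.84146003] [-0.06061965  0.16116839  0.00581585]
side roof [187.1 345.3] [[178, 336], [174, 351], [196, 356], [199, 341], [202, 339]]
side roof [231.8 354. ] [[236, 345], [230, 351], [229, 363], [232, 361], [234, 348], [238, 346]]
side roof [259.6 359.3] [[250, 349], [246, 366], [270, 370], [272, 356], [275, 353]]
side orange [282.4 296.8] 504
side orange [204.2 359.5] 112
side orange [239.  366.2] 121
side orange [290.2 379.6] 490
side orange [276.1 373.6] 121
```

>>> {"api": "drive_tool", "payload": {
  "plan": [
    {"x": 0,"y": 0,"z": -0.01,"ax": 0,"ay": 0,"az": 0,"hand": 44},
    {"x": 0,"y": 0,"z": -0.01,"ax": 0,"ay": 0,"az": 0,"hand": 56},
    {"x": 0,"y": 0,"z": -0.01,"ax": 0,"ay": 0,"az": 0,"hand": 58},
    {"x": 0.05,"y": 0,"z": -0.4,"ax": 0,"ay": 0,"az": 0,"hand": 58},
    {"x": 0.15,"y": 0,"z": -1,"ax": 0,"ay": 0,"az": 0,"hand": 58},
    {"x": 0.3,"y": 0,"z": -1.8,"ax": 0,"ay": -0.8,"az": 0,"hand": 58},
    {"x": 0.45,"y": 0,"z": -2.7,"ax": 0,"ay": -1.7,"az": 0,"hand": 58},
    {"x": 0.45,"y": 0,"z": -2.7,"ax": 0,"ay": -1.7,"az": 0,"hand": 58}
  ]
}}

```text
clock: 54.55
eef_pos: [524.8, 335.9, 168.7]
tcp_rot: [-3.138, -0.005, 0.132]
contact_force: [1.1, 2.3, -0.2]
opening: 0.678
grasp_force: 0.0
```

Run:
```python
from h import *
house("im25.png");sidechk()
im=cv2.imread("im25.png")[:,:,::-1].copy();c=imaging.camera_info("wrist");p,R=pose()
for b in blobs(im,*BLUE,amin=400):
    k=np.argwhere(b[2])[:,::-1].astype(float); print(b[0].round(0),b[1],[R.inv().apply(cast(c,*k[np.argmax(k@np.array(w))],h)-p)[:2].round(1).tolist() for w,h in (((-1,-.5),40),((1,-.5),40),((-1,.4),40),((1,.4),40),((0,1),60))])
```

```text
tcp [524.8 335.9 168.7] yaw 0.132
roof [585.7 342.5] [42.7 38.7] 7.6 tool [ 60.6   2.1 123. ] n 2533
roof [521.7 334.3] [46.  38.8] 7.6 tool [ -3.9   1.7 122.7] n 2099
roof [456.2 325.1] [50.5 38.5] 6.7 tool [-70.1   2.2 122.4] n 1726
orange 126 [ 32.    2.1 156.9]
side roof [187.2 345.3] [[178, 336], [174, 351], [196, 356], [199, 341], [202, 339]]
side roof [221.9 352.2] [[212, 342], [209, 359], [231, 363], [234, 348], [238, 346]]
side roof [259.7 359.4] [[250, 349], [246, 366], [270, 370], [272, 356], [275, 353]]
side orange [280.9 297. ] 450
side orange [204.1 359.5] 109
side orange [239.  366.2] 121
side orange [290.2 379.5] 489
side orange [276.1 373.6] 121
[284. 131.] 2533 [[80.4, -17.2], [80.4, 21.1], [40.9, -17.1], [40.9, 21.2], [41.5, -7.3]]
[283. 207.] 2099 [[19.0, -17.4], [19.0, 20.9], [-21.4, -17.2], [-20.5, 20.8], [-19.7, -1.2]]
[284. 276.] 1726 [[-45.4, -16.7], [-45.3, 21.4], [-85.0, -16.4], [-85.0, 21.3], [-83.2, 1.4]]
```

Run:
```python
from rig import r
print(r.sign_off())
```

```text
the job is handed in; nothing more can be done
None
```

I handed the job in: the four plates lie in the closed case with cover, bolt and keeper shut again, and all three houses stand in the tray with their porches to the orange end. The keeper sits about 2 mm short of fully home, within the 10 mm allowed, and the hand-in returned no verdict.

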